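# Dry-fit a pair of two-tone candlesticks

### The job

Dry-fit the pair of candlesticks on their two fixed feet so that the woods alternate: on the dark foot put the pale knop and then the dark candle cup, and on the pale foot the dark knop and then the pale cup, every piece upright and pushed fully home over the tenon below it. Let go of everything at the end, and do not knock or shift the gouges, the mallet or the green block on the bench.

Things in the scene. Friction and masses are not known exactly. Their poses are not given: they have to be found in the camera images.
- foot_dark: Turned dark brown wood candlestick foot, 90 mm dia., fixed on a 120 x 120 x 12 mm plywood board (never moves). Flat 48 mm shoulder 46 mm above the bench, on it a tapered tenon: 20 mm dia. at the root, 12 at the tip, 16 mm tall. A knop fully home sits on this shoulder, a cup fully home on the knop's shoulder. Origin: centre of the board's underside, on the bench, z up.
- foot_pale: Turned pale honey-coloured wood candlestick foot, 90 mm dia., fixed on a 120 x 120 x 12 mm plywood board (never moves). Flat 48 mm shoulder 46 mm above the bench, on it a tapered tenon: 20 mm dia. at the root, 12 at the tip, 16 mm tall. A knop fully home sits on this shoulder, a cup fully home on the knop's shoulder. Origin: centre of the board's underside, on the bench, z up.
- knop_pale: Turned pale honey-coloured wood knop (middle piece), loose, 80 g. 46 mm dia. at the bottom, straight grip band 54 mm dia. from 7 to 24 mm up, narrowing to a flat 42 mm shoulder 36 mm up, on it a tapered tenon 20 mm dia., 16 mm tall (total height 52). Underside: centred socket 24 mm dia., 24 mm deep. Round: yaw does not matter. Origin: centre of the underside, z up.
- knop_dark: Turned dark brown wood knop (middle piece), loose, 80 g. 46 mm dia. at the bottom, straight grip band 54 mm dia. from 7 to 24 mm up, narrowing to a flat 42 mm shoulder 36 mm up, on it a tapered tenon 20 mm dia., 16 mm tall (total height 52). Underside: centred socket 24 mm dia., 24 mm deep. Round: yaw does not matter. Origin: centre of the underside, z up.
- cup_pale: Turned pale honey-coloured wood candle cup (top piece), loose, 70 g: plain cylinder 48 mm dia., 46 mm tall; in its top a round candle recess 32 mm across, 6 mm deep, with a brass bottom; no tenon. Underside: centred socket 24 mm dia., 24 mm deep. Round: yaw does not matter. Origin: centre of the underside, z up.
- cup_dark: Turned dark brown wood candle cup (top piece), loose, 70 g: plain cylinder 48 mm dia., 46 mm tall; in its top a round candle recess 32 mm across, 6 mm deep, with a brass bottom; no tenon. Underside: centred socket 24 mm dia., 24 mm deep. Round: yaw does not matter. Origin: centre of the underside, z up.
- gouge_red: Carving gouge lying on the bench, red handle 26 mm thick and 130 mm long, steel blade 14 mm wide, 240 mm long overall, at most 27 mm high. Origin: under the middle of its length, on the bench; x points to the blade tip. Not to be disturbed.
- gouge_wood: Carving gouge lying on the bench, brown wooden handle 26 mm thick and 130 mm long, steel blade 14 mm wide, 240 mm long overall, at most 27 mm high. Origin: under the middle of its length, on the bench; x points to the blade tip. Not to be disturbed.
- mallet: Round wooden carver's mallet standing upright on its head: head 100 mm in diameter, 105 mm tall, handle about 33 mm thick pointing up to 267 mm. Origin: centre of the underside. Not to be disturbed.
- offcut: Green-painted wooden block, 45 x 60 x 26 mm, lying flat between the two feet. Origin: centre of the underside. Not to be disturbed.

How it is judged:
By the outcome, as a careful person would: the job done as asked, in the order asked, and still so for the second after the job is handed in, with the robot touching nothing.
It also fails if it takes over 102 s, if anything falls off the work surface, if the arm or the gripper's body presses on something with over 40 N, if the wrist force passes 120 N, or if a joint passes its speed limit or range.

### The arm

A 7-joint arm with a two-finger parallel gripper is mounted at the origin on the work surface. World frame = base frame: x ahead of the robot, y to its left, z up, the work surface at z = 0. Lengths are in mm, angles in rad, forces in N, time in s.
With the tool pointing down it reaches from about 400 to 875 mm from the base axis. Payload 6.5 kg.
Tool frame: the origin (TCP) lies midway between the tips of the shut fingers; the grasp point (between the pads) lies 19 mm behind it; z points along the fingers, y is the direction in which the jaws open and shut (so a half turn about z gives the same grasp; the last joint's range is limited). The gripper opens to 88 mm and grips with 3 to 60 N. Pads are 18 mm wide; open, the fingers measure 123 mm over their backs; the gripper's body (75 mm by 187 mm) begins 45 mm behind the grasp point.
Start: joints at [1.174, 0.536, -0.004, 1.538, 0.003, 1.067, -0.071], TCP at [211.115, -614.753, 203.716] pointing down, gripper open.
Joint ranges: [-2.7, 2.7], [-0.37, 2.16], [-1.27, 1.26], [0.24, 2.4], [-1.31, 4.45], [0.19, 1.91], [-2.76, 2.76]. Speed limits (rad/s): [2.39, 2.39, 3.14, 3.14, 3.14, 3.14, 3.14].

### API

Orientations are given as a unit quaternion [w, x, y, z].
In Python, from plant import env, grab_frame, camera_params, nets gives the robot as it stands.
- The arm moves only by the shell command python3 -m pendant 'ROWS' [OPENING] [FORCE]. ROWS is JSON, a list of rows, each a list of 4 numbers: the shift along the tool's x, y, z in cm, then the turn about the tool's z in degrees. A call has 1 to 8 rows; each row shifts and turns the commanded pose from where the row before left it, along the tool's axes as they then stand; what a row does not reach is not made up. A row lasts 1/8 s, in which the tool goes at most 62.5 mm and 10.7 degrees, less where a joint would pass 70% of its speed; a pose out of reach is approached as far as the arm can. A call with a gripper value outside its range is refused whole. OPENING is the finger opening in cm, from 0 to 8.81, set as the call begins (- or left out, the last holds). The fingers move at their own pace and stop on an object; FORCE is the grip in N (left out, the last holds). Time passes only in rows, so rows that do not move let the fingers close. It gives the time, the measured TCP pose, the force and the opening at its end, in the units of the state.
- env.observe(): the state, without advancing time (a new reading comes with each control period).
- grab_frame(name): name is "scene" or "top" or "wrist"; returns the picture (384x512x3 uint8, red, green, blue); there is no depth.
- camera_params(name): a dict with "K" (3x3 intrinsics, pixels), "pose" (4x4, takes a point from camera to world coordinates). Camera axes: x right, y up, looking along -z (the intrinsics and any distortion apply to the point x, -y, -z); pixel columns grow to the right and rows downward; lengths in mm; the calibration is good to about 2 mm. The wrist camera is an equidistant fisheye: a pixel r from the principal point sees the ray r / f radians off the axis. A picture is of the moment at which its call begins: read the wrist's pose just before it. camera_params takes no time and is no camera call; for the wrist camera it gives the pose at the moment of the call.
- env.sign_off(): hands the job in, once; it reports no verdict.
Trained networks look in the newest picture that a camera, given by its name, has taken for a name from the list of things; names that differ only in an ending like _2 or _b are one class to them, and where a whole thing is asked for, a point or a joint stands for the part that bears it (a point fixed in the world has none). Each returns a list of dicts, best first, with "conf" (0 to 1); they miss things now and then, are a little off and sometimes report something else, mostly with a low value. They report only what shows in the picture. A call takes as long as a camera call.
- nets.trace(thing, camera): "pixels" (384x512 bool, what is visible of it) and "centre" ([column, row] in pixels, amid what is visible of it).
The state is a dict: "t": time; "joint_pos": joint angles; "qvel": joint speeds; "joint_efforts": joint torques, N m; "tcp_pos": TCP position; "ee_rot": TCP orientation; "force": force on the tool from outside, world axes, zero at the start; "wrist_torque": the same for the moment, N m; "width": opening from 0.0 (shut) to 1.0 (fully open).
Only numpy, scipy, OpenCV 4.12 (cv2) and the standard library are available. Lean on these libraries where they do the work, as an engineer would, in place of code of your own. Each camera call takes 0.05 s, during which the arm holds its last target.

## Working session

There is one attempt and no reset: what is moved stays moved. The work goes in short steps, Python scripts to look and compute and a shell command to move; the robot and the scene stay as the last step left them, time stands still between calls to the robot, and variables do not carry over. Pictures are saved under pics/ and viewed, and the job is handed in when it is done.

```bash
ls; mkdir -p pics
python3 - <<'E'
from plant import env, grab_frame, camera_params, nets
import cv2, numpy as np
s=env.observe(); print({k:np.round(v,3).tolist() for k,v in s.items()})
for n in ["scene","top","wrist"]:
    p=camera_params(n); print(n,{k:np.round(v,3).tolist() if not isinstance(v,str) else v for k,v in p.items()})
    im=grab_frame(n); cv2.imwrite(f"pics/{n}0.png",im[:,:,::-1])
E
```

```text
pics
{'t': 0.0, 'joint_pos': [1.174, 0.537, -0.004, 1.539, 0.003, 1.067, -0.071], 'qvel': [0.0, -0.001, -0.0, -0.001, -0.0, 0.0, -0.0], 'joint_efforts': [0.0, -57.097, 0.991, -25.16, -0.056, 0.018, 0.0], 'tcp_pos': [210.89, -614.135, 202.835], 'ee_rot': [-0.001, 0.986, 0.165, -0.0], 'force': [-0.218, 1.124, 0.275], 'wrist_torque': [-0.019, 0.014, -0.009], 'width': 1.001}
scene {'K': [[419.662, 0.0, 255.399], [0.0, 419.662, 192.143], [0.0, 0.0, 1.0]], 'pose': [[-0.794, -0.407, 0.451, 1089.418], [0.607, -0.548, 0.575, 677.564], [0.014, 0.731, 0.683, 880.78], [0.0, 0.0, 0.0, 1.0]]}
top {'K': [[394.19, 0.0, 252.598], [0.0, 394.19, 194.466], [0.0, 0.0, 1.0]], 'pose': [[0.02, 0.992, -0.125, 404.926], [-1.0, 0.021, 0.004, -12.451], [0.006, 0.124, 0.992, 1231.137], [0.0, 0.0, 0.0, 1.0]]}
wrist {'K': [[297.319, 0.0, 256.326], [0.0, 297.319, 187.338], [0.0, 0.0, 1.0]], 'pose': [[0.326, 0.908, 0.262, 278.791], [-0.945, 0.314, 0.089, -591.633], [-0.002, -0.277, 0.961, 383.733], [0.0, 0.0, 0.0, 1.0]]}
```

View pics/scene0.png

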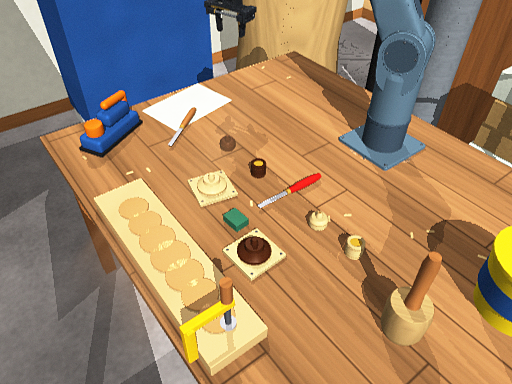

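View pics/top0.png

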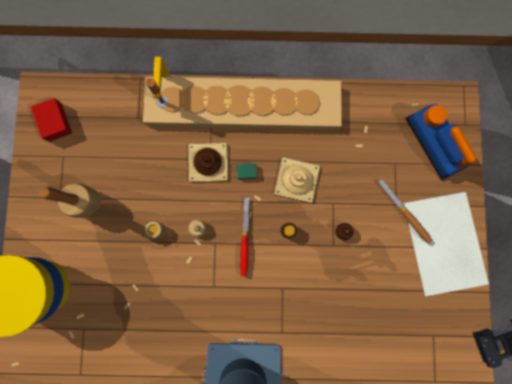

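View pics/wrist0.png

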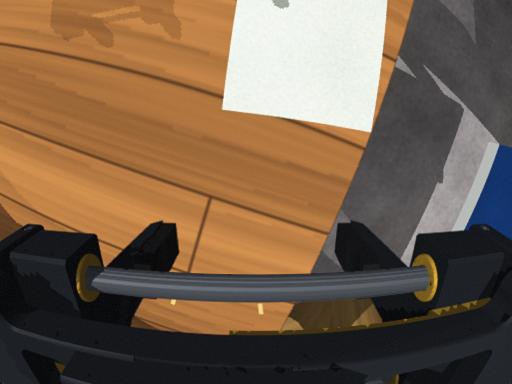

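```bash
cat > h.py <<'E'
from plant import env, grab_frame, camera_params, nets
import cv2, numpy as np
from scipy.optimize import least_squares
def P(n):
    p=camera_params(n); return np.array(p["K"]),np.array(p["pose"])
def proj(n,X):
    K,T=P(n); X=np.atleast_2d(X); c=(X-T[:3,3])@T[:3,:3]; v=c*[1,-1,-1]
    if n=="wrist":
        r=np.hypot(v[:,0],v[:,1]); th=np.arctan2(r,v[:,2]); q=v[:,:2]/r[:,None]*th[:,None]
    else: q=v[:,:2]/v[:,2:]
    return q*[K[0,0],K[1,1]]+K[:2,2]
def ray(n,px):
    K,T=P(n); q=(np.array(px)-K[:2,2])/[K[0,0],K[1,1]]
    if n=="wrist":
        th=np.hypot(*q); v=np.array([*(q/th*np.sin(th)),np.cos(th)])
    else: v=np.array([*q,1.])
    v=v*[1,-1,-1]; return T[:3,3],T[:3,:3]@v
def onplane(n,px,z):
    o,d=ray(n,px); return o+d*(z-o[2])/d[2]
E
python3 - <<'E'
from h import *
a=cv2.imread("pics/top0.png"); b=cv2.imread("pics/scene0.png")
cv2.imwrite("pics/top0z.png",cv2.resize(a[130:260,130:370],None,fx=3.3,fy=3.3,interpolation=cv2.INTER_CUBIC))
cv2.imwrite("pics/sc0z.png",cv2.resize(b[120:280,180:380],None,fx=3.7,fy=3.7,interpolation=cv2.INTER_CUBIC))
for n in ["top","scene"]:
  grab_frame(n)
  for t in ["foot_dark","foot_pale","knop_pale","knop_dark","cup_pale","cup_dark","offcut"]:
    if n=="scene" and t=="offcut": continue
    for r in nets.trace(t,n)[:2]:
        ys,xs=np.nonzero(r["pixels"])
        print(n,t,round(r["conf"],2),np.round(r["centre"],1),len(xs),xs.min(),xs.max(),ys.min(),ys.max(),np.round(onplane(n,r["centre"],25),0))
print(env.observe()["t"])
E
```

```text
top foot_dark 0.89 [203.9 163.2] 1417 189 227 143 181 [651. 137.  25.]
top foot_pale 0.86 [295.7 180.5] 1510 275 318 157 202 [ 603. -150.   25.]
top knop_pale 0.51 [194.9 223. ] 260 188 206 219 236 [465. 157.  25.]
top knop_dark 0.7 [342.3 231.3] 271 335 353 223 239 [ 449. -293.   25.]
top cup_pale 0.73 [154.2 229.2] 245 145 163 222 237 [443. 280.  25.]
top cup_dark 0.75 [290.4 230.9] 213 280 296 223 238 [ 447. -135.   25.]
top offcut 0.52 [246.9 170.4] 286 237 255 163 178 [631.   2.  25.]
top offcut 0.41 [248.4 244.5] 490 240 248 198 276 [403.  -7.  25.]
scene foot_dark 0.92 [253.7 253.9] 1708 223 284 230 279 [669. 140.  25.]
scene foot_pale 0.57 [211.9 189.3] 1139 188 237 171 206 [ 621. -131.   25.]
scene foot_pale 0.2 [259.4 168.7] 265 251 265 159 178 [ 447. -122.   25.]
scene knop_pale 0.67 [320.6 218.8] 324 309 328 211 230 [443. 153.  25.]
scene knop_dark 0.65 [227.7 141.1] 215 220 235 135 151 [ 445. -303.   25.]
scene cup_pale 0.72 [352.  244.9] 383 345 364 235 259 [443. 271.  25.]
scene cup_dark 0.7 [185.9 121.7] 257 170 196 108 143 [ 499. -491.   25.]
scene cup_dark 0.16 [235.9 220.1] 385 223 248 209 231 [637.  15.  25.]
0.9
```

View pics/top0z.png

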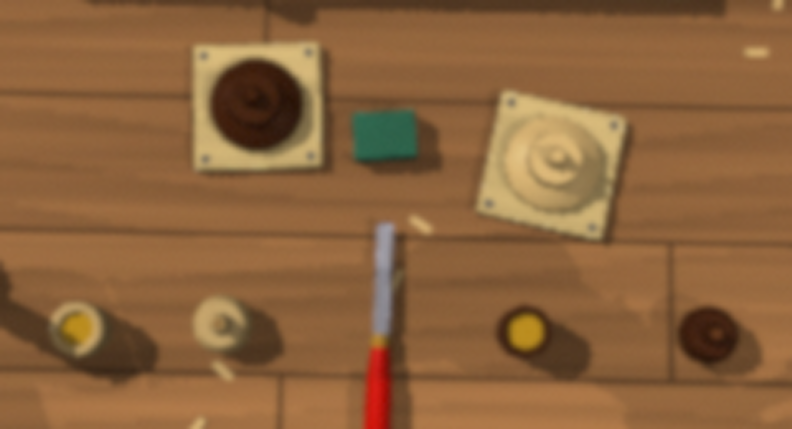

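View pics/sc0z.png

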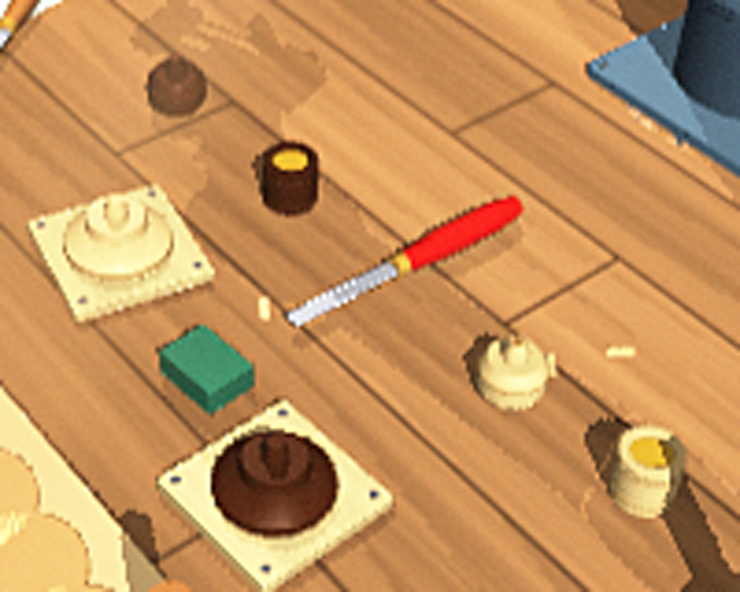

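```bash
python3 -m pendant '[[0,0,-1,-10.1],[0,0,-1,-10.1],[0,0,-1,-10.1],[0,0,-1,-10.1],[0,0,0,-10.1],[0,0,0,-10.1],[0,0,0,-10.4]]' 8.8 20
python3 - <<'E'
from h import *
s=env.observe(); print(s["ee_rot"],s["joint_pos"])
r=s["ee_rot"]; print(np.degrees(2*np.arctan2(r[2],r[1])))
E
```

```text
t: 1.78
tcp_pos: [211.0, -614.8, 243.8]
ee_rot: [0.0, 0.705, 0.709, -0.0]
force: [0.5, -0.2, -0.3]
width: 1.004
[ 1.30229974e-05  7.05334888e-01  7.08874242e-01 -6.81316402e-05] [ 1.35669935  0.51709159 -0.27303303  1.48271069  0.14594123  1.1616971
  1.06453972]
90.28678868824385
```

```bash
python3 -m pendant '[[4,3.3,0,0],[4,3.3,0,0],[4,3.3,0,0],[4,3.3,0,0],[4,3.3,0,0],[4,3.3,0,0],[4,3.3,0,0],[4,3.3,0,0]]'; python3 -m pendant '[[4,3.3,0,0],[4,3.3,0,0],[4,3.3,0,0],[3,3.0,0,0],[0,0,0,0]]'
python3 - <<'E'
from h import *
im=grab_frame("wrist"); cv2.imwrite("pics/w1.png",im[:,:,::-1])
for t in ["foot_pale"]:
    for r in nets.trace(t,"wrist")[:2]:
        ys,xs=np.nonzero(r["pixels"]); print(t,r["conf"],np.round(r["centre"],1),xs.min(),xs.max(),ys.min(),ys.max(),np.round(onplane("wrist",r["centre"],46)))
s=env.observe(); print(s["t"],s["tcp_pos"],s["joint_pos"])
E
```

```text
t: 2.78
tcp_pos: [476.3, -293.8, 243.9]
ee_rot: [0.0, 0.708, 0.707, -0.0]
force: [0.1, 0.1, 0.3]
width: 0.998
t: 3.4
tcp_pos: [606.4, -140.8, 243.7]
ee_rot: [-0.0, 0.705, 0.709, 0.001]
force: [-0.4, -0.1, 0.1]
width: 0.998
foot_pale 0.71 [257.7 161.2] 209 308 116 212 [ 606. -148.   46.]
3.5 [ 604.25543875 -145.38553949  243.46281646] [ 0.48991888  0.49230749 -0.46269247  1.55440969  0.23373944  1.15065655
 -0.02167787]
```

View pics/w1.png

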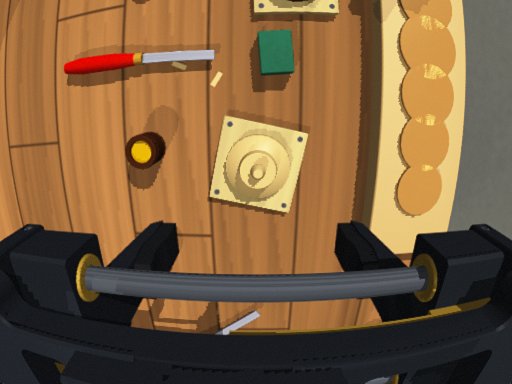

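```bash
cat >> h.py <<'E'
def circ(c,d,z):
    a=np.linspace(0,2*np.pi,60); return np.c_[c[0]+d/2*np.cos(a),c[1]+d/2*np.sin(a),0*a+z]
def overlay(n,img,loops,crop,f,out):
    x0,x1,y0,y1=crop; z=cv2.resize(img[y0:y1,x0:x1],None,fx=f,fy=f,interpolation=cv2.INTER_CUBIC)
    for L,col in loops:
        q=(proj(n,L)-[x0,y0]+.5)*f-.5
        cv2.polylines(z,[np.round(q).astype(int)],True,col,1)
    cv2.imwrite(out,z)
def board(c,yaw):
    return np.array([[c[0]+60*(a*np.cos(yaw)-b*np.sin(yaw)),c[1]+60*(a*np.sin(yaw)+b*np.cos(yaw)),12] for a,b in [(-1,-1),(1,-1),(1,1),(-1,1)]])
E
python3 - <<'E'
from h import *
px=np.array([[228.5,116.5],[308,132.5],[289,213],[209.5,196.5]])
W=np.array([onplane("wrist",p,12) for p in px]); print(W.round(1),W.mean(0).round(1), np.linalg.norm(W-np.roll(W,1,0),axis=1))
r=least_squares(lambda v:(board(v[:2],v[2])[[1,2,3,0]]-W)[:,:2].ravel(),[606,-148,0.2]); 
best=None
for k in range(4):
    r=least_squares(lambda v:(np.roll(board(v[:2],v[2]),k,0)-W)[:,:2].ravel(),[606,-148,0.])
    if best is None or r.cost<best.cost: best=r
print(best.x,best.cost); c=best.x
for p in [(258.5,171.5)]: print("tip",onplane("wrist",p,62).round(1))
im=cv2.imread("pics/w1.png")
overlay("wrist",im,[(board(c,c[2]),(0,0,255)),(circ(c,48,46),(255,0,0)),(circ(c,12,62),(0,255,0)),(circ(c,20,46),(0,160,0))],(195,325,105,225),6,"pics/w1o.png")
E
```

```text
[[ 566.   -91.6   12. ]
 [ 676.7 -113.3   12. ]
 [ 653.2 -232.9   12. ]
 [ 535.7 -207.3   12. ]] [ 607.9 -161.3   12. ] [119.57893534 112.7444067  121.88252622 120.22544411]
[ 607.89464274 -161.25136395   -0.73043577] 27892.159720464493
tip [ 607.2 -158.2   62. ]
```

View pics/w1o.png

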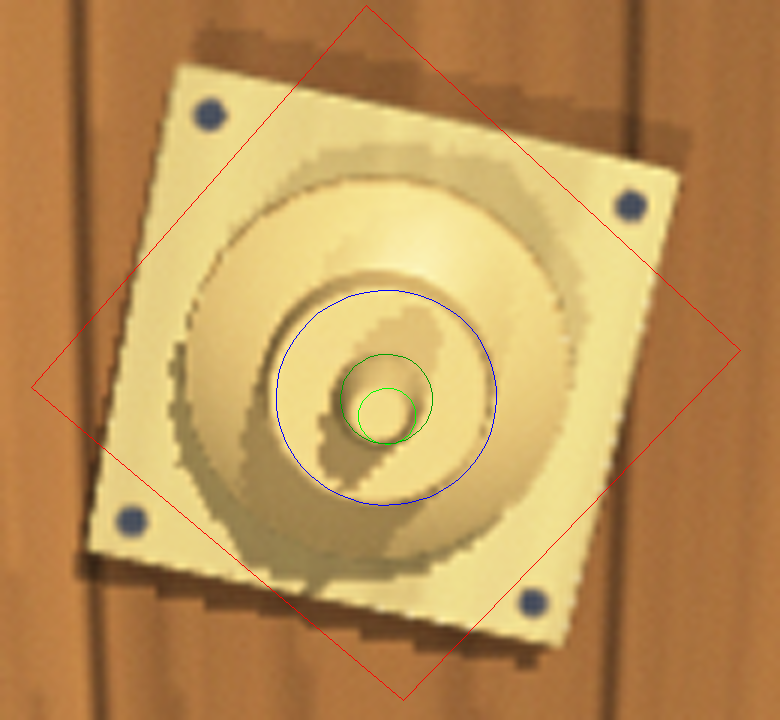

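Run:
```python
from h import *
px=np.array([[180,65],[680,172],[565,648],[88,550]])/6+[195,105]-.4
W=np.array([onplane("wrist",p,12) for p in px]); 
best=None
for k in range(4):
    r=least_squares(lambda v:(np.roll(board(v[:2],v[2])[::-1],k,0)-W)[:,:2].ravel(),[606,-148,0.2])
    if best is None or r.cost<best.cost: best=r
print(W.mean(0),best.x,best.cost); c=best.x
im=cv2.imread("pics/w1.png")
overlay("wrist",im,[(board(c,c[2]),(0,0,255)),(circ(c,48,46),(255,0,0)),(circ(c,12,62),(0,255,0)),(circ(c,20,46),(0,160,0))],(195,325,105,225),6,"pics/w1o2.png")
```

```text
[ 606.35278456 -160.88127065   12.        ] [ 6.06352785e+02 -1.60881271e+02 -2.07686564e-01] 0.6790395131614223
```

View pics/w1o2.png

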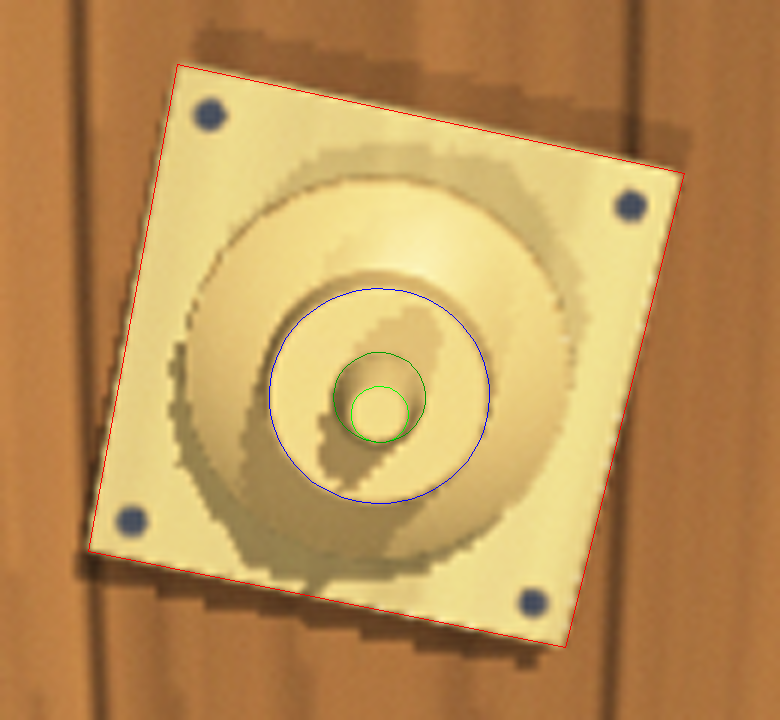

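```bash
python3 -m pendant '[[-4,-4,0,0],[-4,-4,0,0],[-4,-4,0,0],[-3,-3.7,0,0],[0,0,0,0],[0,0,0,0]]'
python3 - <<'E'
from h import *
im=grab_frame("wrist"); cv2.imwrite("pics/w2.png",im[:,:,::-1])
for t in ["knop_dark","cup_dark"]:
    for r in nets.trace(t,"wrist")[:2]:
        ys,xs=np.nonzero(r["pixels"]); print(t,r["conf"],np.round(r["centre"],1),xs.min(),xs.max(),ys.min(),ys.max(),np.round(onplane("wrist",r["centre"],25)))
s=env.observe(); print(s["t"],s["tcp_pos"],s["joint_pos"])
E
```

```text
t: 4.25
tcp_pos: [447.1, -295.3, 244.0]
ee_rot: [0.0, 0.708, 0.706, 0.0]
force: [0.1, 0.6, -0.1]
width: 1.0
knop_dark 0.88 [260.2 158.9] 239 276 141 179 [ 454. -298.   25.]
cup_dark 0.83 [257.2  33.9] 239 277 15 55 [ 449. -127.   25.]
4.4 [ 448.20507368 -294.01270319  243.80719569] [ 0.8473335   0.3321468  -0.43537222  1.77763818  0.1572494   1.06578253
  0.35750838]
```

View pics/w2.png

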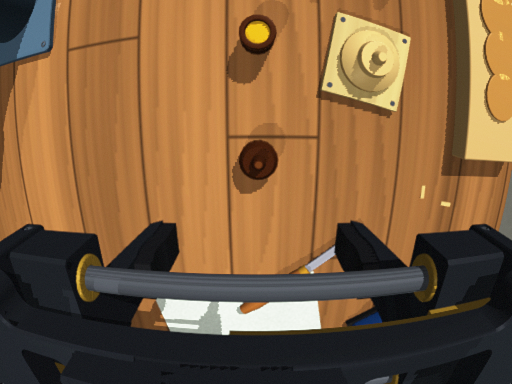

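```bash
cat >> h.py <<'E'
def hullmask(n,loops):
    q=proj(n,np.vstack(loops)); m=np.zeros((384,512),np.uint8)
    h=cv2.convexHull(np.round(q*16).astype(np.int32)); cv2.fillConvexPoly(m,h,1,cv2.LINE_8,4); return m>0
PIECE={"knop":[(46,0),(54,7),(54,24),(42,36),(20,36),(12,52)],"cup":[(48,0),(48,46)]}
def loops(kind,c,z0=0): return [circ(c,d,z0+z) for d,z in PIECE[kind]]
def dist(n,kind,mask,c0,z0=0):
    from scipy.optimize import minimize
    b=lambda m:cv2.GaussianBlur(m.astype(np.float32),(0,0),1.5)
    M=b(mask); f=lambda c:((b(hullmask(n,loops(kind,c,z0)))-M)**2).sum()
    r=minimize(f,c0,method="Nelder-Mead",options=dict(initial_simplex=np.array([c0,[c0[0]+6,c0[1]],[c0[0],c0[1]+6]]),xatol=.1,fatol=.1)); return r.x,r.fun
E
python3 - <<'E'
from h import *
im=grab_frame("wrist")
col=[(0,255,255)]*6
L=[]
for t,k,c0 in [("knop_dark","knop",[450,-300]),("cup_dark","cup",[447,-130])]:
    r=nets.trace(t,"wrist")[0]; c,f=dist("wrist",k,r["pixels"],np.array(c0,float)); print(t,c,f)
    L+=[(l,(0,255,255)) for l in loops(k,c)]
overlay("wrist",im[:,:,::-1].copy(),L,(225,295,10,190),4,"pics/w2o.png")
E
```

```text
knop_dark [ 449.92937815 -301.50671313] 14.301515579223633
cup_dark [ 447.96217346 -129.68624878] 30.056516647338867
```

View pics/w2o.png

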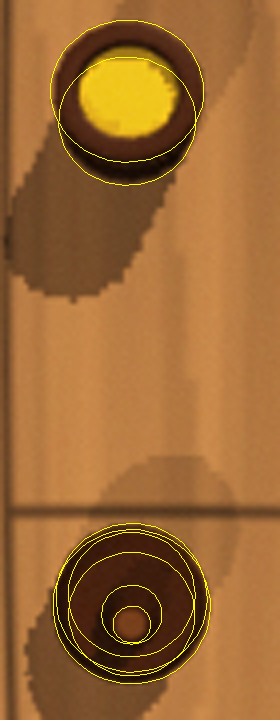

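```bash
python3 -m pendant '[[-0.35,0.1,5,0],[-0.35,0.1,6,0],[0,0,6,0],[0,0,4,0],[0,0,2,0],[0,0,0,0],[0,0,0,0]]'; python3 -m pendant '[[0,0,0,0],[0,0,0,0]]'
```

```text
t: 5.42
tcp_pos: [450.3, -302.1, 14.6]
ee_rot: [0.001, 0.707, 0.707, 0.0]
force: [-0.1, -0.7, 0.1]
width: 1.0
t: 5.68
tcp_pos: [449.9, -302.3, 14.6]
ee_rot: [0.001, 0.707, 0.707, 0.0]
force: [0.4, -0.3, -0.0]
width: 0.995
```

```bash
python3 -m pendant '[[0,0,1.05,0],[0,0,0,0],[0,0,0,0]]' ; python3 -m pendant '[[0,0,0,0],[0,0,0,0],[0,0,0,0],[0,0,0,0]]' 4.5 10
```

```text
t: 6.05
tcp_pos: [449.2, -301.8, 3.0]
ee_rot: [-0.0, 0.707, 0.707, -0.0]
force: [-0.3, 0.3, 1.0]
width: 1.002
t: 6.55
tcp_pos: [449.4, -302.0, 3.3]
ee_rot: [0.0, 0.707, 0.707, -0.0]
force: [0.1, 0.0, -0.1]
width: 0.569
```

```bash
python3 -m pendant '[[0,0,0,0],[0,0,0,0]]'
python3 - <<'E'
from h import *
im=grab_frame("wrist"); cv2.imwrite("pics/w3.png",im[:,:,::-1])
print(env.observe()["width"])
E
```

```text
t: 6.8
tcp_pos: [449.3, -301.9, 3.2]
ee_rot: [-0.0, 0.707, 0.707, -0.0]
force: [0.3, 0.4, 0.3]
width: 0.51
0.5080064742131076
```

View pics/w3.png

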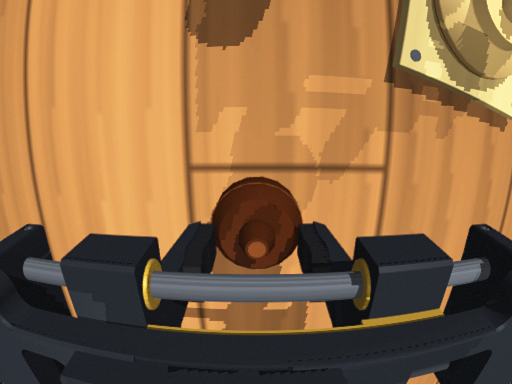

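Run:
```python
from h import *
im=grab_frame("wrist")
r=nets.trace("knop_dark","wrist")[0]; c,f=dist("wrist","knop",r["pixels"],np.array([450,-302.])); print(c,f,r["conf"])
L=[(l,(0,255,255)) for l in loops("knop",c)]
t=env.observe()["tcp_pos"]
for z in (3,22,31):
  L+=[(np.array([[449.5+s*22.5,-302+d,z] for d in(-9,9)]),(0,255,0)) for s in (1,-1)]
overlay("wrist",im[:,:,::-1].copy(),L,(170,340,160,290),4,"pics/w3o.png")
```

```text
[ 449.86486913 -301.81200816] 97.29129028320312 0.78
```

View pics/w3o.png

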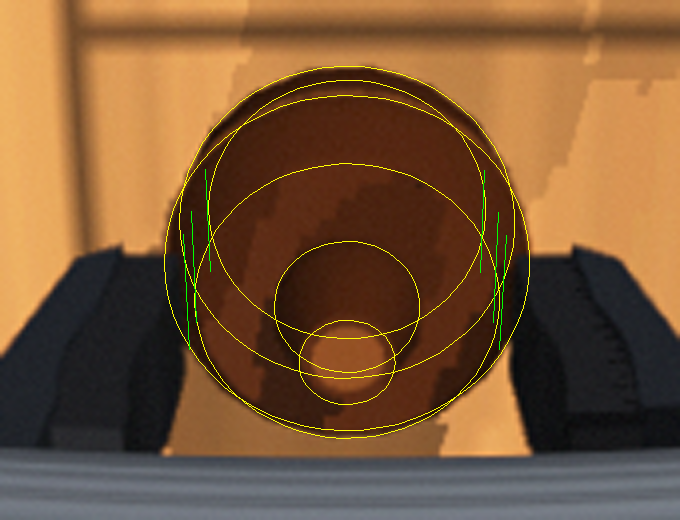

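```bash
python3 -m pendant '[[0,0,0,0],[0,0,0,0]]' 3.5 10;python3 - <<'E'
from h import *
im=grab_frame("wrist"); cv2.imwrite("pics/w4.png",cv2.resize(im[160:320,150:360,::-1],None,fx=3.5,fy=3.5))
print(env.observe()["width"])
E
```

```text
t: 7.2
tcp_pos: [449.4, -301.9, 3.2]
ee_rot: [-0.0, 0.707, 0.707, -0.0]
force: [0.0, -0.1, 0.4]
width: 0.397
0.3967286411140412
```

View pics/w4.png

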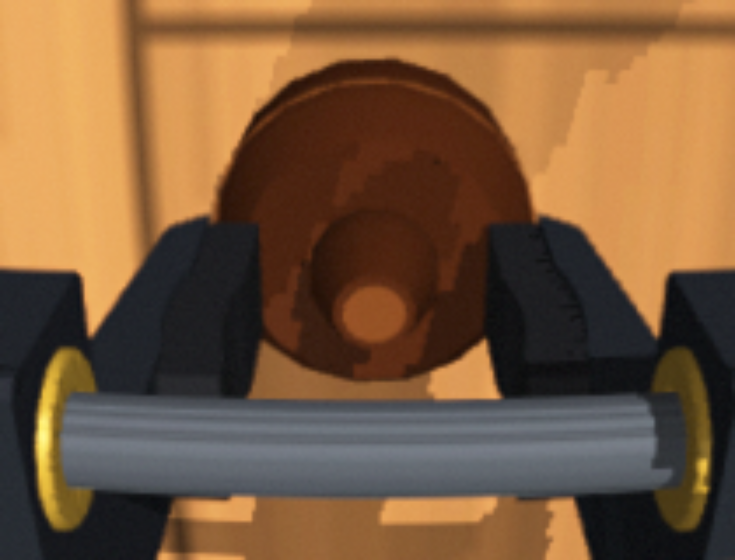

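Run:
```python
from h import *
a=grab_frame("scene"); b=grab_frame("top")
c=proj("scene",[[450,-302,25]])[0].astype(int); d=proj("top",[[450,-302,25]])[0].astype(int)
print(c,d)
f=lambda im,c:cv2.resize(im[max(c[1]-40,0):c[1]+40,c[0]-45:c[0]+45,::-1],(390*1,347),interpolation=cv2.INTER_CUBIC)
cv2.imwrite("pics/s4.png",np.hstack([f(a,c),f(b,d)]))
for n,im in (("scene",a),("top",b)):
  grab_frame(n); r=nets.trace("knop_dark",n); print([(x["conf"],x["centre"]) for x in r[:2]])
```

```text
[226 141] [345 230]
[(0.46, [226.2, 143.7])]
[(0.4, [341.4, 230.0])]
```

View pics/s4.png

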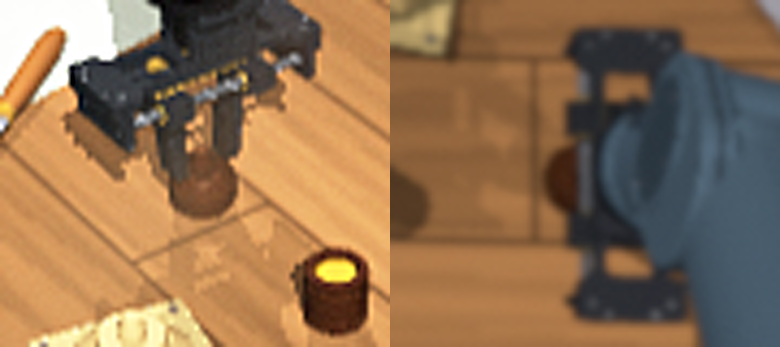

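Run:
```python
from h import *
for p,x in [((223.7,224.3),449.4-17.5),((290,224.3),449.4+17.5),((224,250),449.4-17.5),((290,250),449.4+17.5)]:
    o,d=ray("wrist",p); print(o.round(1),(o+d*(x-o[0])/d[0]).round(1))
print(proj("scene",[[450,-302,z] for z in (0,20,40,52)]))
s=env.observe();print(s["tcp_pos"],s["force"],s["joint_pos"],s["t"])
```

```text
[ 449.9 -231.1  184. ] [ 431.9 -295.5   33.7]
[ 449.9 -231.1  184. ] [ 466.9 -290.2   46.1]
[ 449.9 -231.1  184. ] [ 431.9 -309.5   37.6]
[ 449.9 -231.1  184. ] [ 466.9 -302.2   51.2]
[[226.85333673 147.72277836]
 [226.66168417 143.04050815]
 [226.46636051 138.268549  ]
 [226.34736004 135.3612446 ]]
[ 449.3472342  -301.98679581    3.20815351] [-0.03120775 -1.46513507 -0.22818534] [ 0.74975753  0.68024145 -0.31366708  1.92428114  0.35588301  0.59092371
  0.20254848] 7.55
```

Run:
```python
from h import *
# w2 : TCP (448,-294.2,243.9), current camera offset shifted
T0=np.array([449.35,-302,3.2]);o0,_=ray("wrist",(256,187)); off=o0-T0
for p,s in [((177.5,223),-44),((336,223),44),((177.5,256),-44),((336,256),44)]:
    o,d=ray("wrist",p); print((off+d*(s-off[0])/d[0]).round(1))
a=cv2.imread("pics/w2.png"); cv2.imwrite("pics/w2f.png",cv2.resize(a[205:330,0:512],None,fx=1.56,fy=1.56))
a=cv2.imread("pics/w2.png"); cv2.imwrite("pics/w2g.png",cv2.resize(a[210:310,80:200],None,fx=6,fy=6,interpolation=cv2.INTER_CUBIC))
```

```text
[-44.    6.4  29.6]
[44.   8.7 34.7]
[-44.  -10.9  36.8]
[44.  -8.  41.8]
```

View pics/w2g.png

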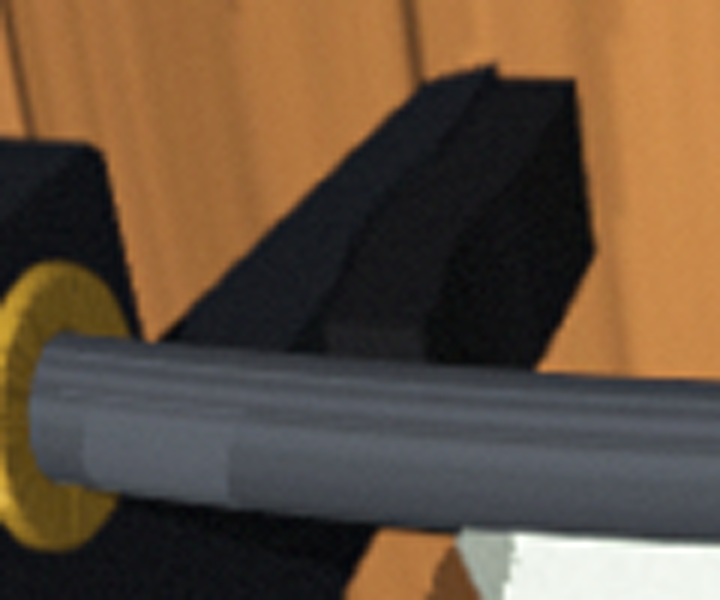

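```bash
python3 -m pendant '[[0,0,0,0],[0,0,0,0],[0,0,0,0],[0,0,0,0],[0,0,0,0]]' 8.8 10; python3 -m pendant '[[0,0,0.5,0],[0,0,0.5,0],[0,0,0,0]]'
```

```text
t: 8.18
tcp_pos: [449.4, -301.9, 3.2]
ee_rot: [0.0, 0.707, 0.707, -0.0]
force: [0.0, 0.4, -0.2]
width: 0.94
t: 8.55
tcp_pos: [448.9, -301.7, -7.4]
ee_rot: [-0.001, 0.707, 0.707, -0.0]
force: [0.3, 0.0, -0.4]
width: 1.0
```

```bash
python3 -m pendant '[[0,0,0.5,0],[0,0,0.5,0],[0,0,0,0]]'
python3 - <<'E'
from h import *
im=grab_frame("wrist"); cv2.imwrite("pics/w5.png",im[:,:,::-1])
E
```

```text
t: 8.93
tcp_pos: [449.0, -301.7, -17.3]
ee_rot: [-0.0, 0.707, 0.707, -0.0]
force: [0.1, -0.2, -0.2]
width: 1.002
```

View pics/w5.png

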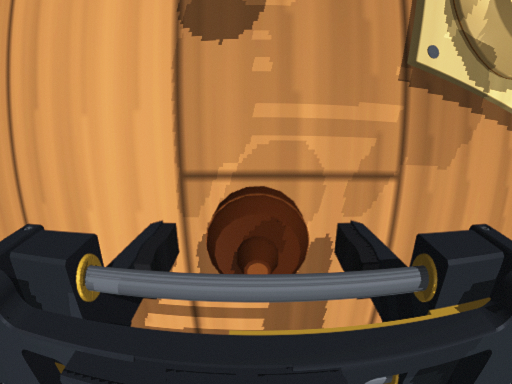

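```bash
python3 -m pendant '[[0,0,0.4,0],[0,0,0.4,0],[0,0,0,0],[0,0,0,0]]'; python3 -m pendant '[[0,0,0.2,0],[0,0,0.1,0],[0,0,0,0]]'
```

```text
t: 9.48
tcp_pos: [449.4, -301.9, -24.8]
ee_rot: [-0.0, 0.707, 0.707, -0.0]
force: [0.7, -0.2, 0.1]
width: 0.997
t: 9.85
tcp_pos: [449.3, -301.9, -27.9]
ee_rot: [-0.0, 0.707, 0.707, -0.0]
force: [0.7, -0.3, 0.4]
width: 1.001
```

```bash
python3 -m pendant '[[0,0,0.2,0],[0,0,0,0]]'; python3 -m pendant '[[0,0,0.15,0],[0,0,0,0]]';  python3 -m pendant '[[0,0,0.15,0],[0,0,0,0]]'
```

```text
t: 10.1
tcp_pos: [449.2, -301.9, -30.0]
ee_rot: [-0.0, 0.707, 0.707, -0.0]
force: [0.4, 0.5, -0.2]
width: 0.999
t: 10.35
tcp_pos: [449.3, -301.9, -31.4]
ee_rot: [-0.0, 0.707, 0.707, -0.0]
force: [0.2, 0.2, -0.1]
width: 0.995
t: 10.6
tcp_pos: [449.3, -301.9, -32.9]
ee_rot: [-0.0, 0.707, 0.707, -0.0]
force: [-0.1, -0.5, -0.1]
width: 1.003
```

```bash
python3 -m pendant '[[0,0,0.15,0],[0,0,0,0]]' | grep -E "pos|force";  python3 -m pendant '[[0,0,0.1,0],[0,0,0,0]]'| grep -E "pos|force"
```

```text
tcp_pos: [449.3, -301.9, -34.4]
force: [0.2, -0.5, -0.4]
tcp_pos: [449.4, -302.0, -34.5]
force: [-2.5, 1.7, 9.9]
```

```bash
python3 -m pendant '[[0,0,-0.3,0],[0,0,0,0],[0,0,0,0],[0,0,0,0],[0,0,0,0],[0,0,0,0]]' 4.8 8
```

```text
t: 11.85
tcp_pos: [449.2, -301.9, -32.4]
ee_rot: [-0.0, 0.707, 0.707, -0.0]
force: [-0.4, -0.3, -1.2]
width: 0.608
```

```bash
python3 -m pendant '[[0,0,0,0],[0,0,-1,0],[0,0,-3,0],[0,0,-4,0],[0,0,-4,0],[0,0,0,0],[0,0,0,0]]' 4.5 30
python3 - <<'E'
from h import *
im=grab_frame("wrist"); cv2.imwrite("pics/w6.png",im[:,:,::-1])
t=env.observe()["tcp_pos"]; print(t)
r=nets.trace("knop_dark","wrist")[0]; z0=t[2]+32.4; c,f=dist("wrist","knop",r["pixels"],np.array([t[0],t[1]]),z0); print(c,f,c-t[:2])
overlay("wrist",im[:,:,::-1].copy(),[(l,(0,255,255)) for l in loops("knop",c,z0)],(170,340,160,290),4,"pics/w6o.png")
E
```

```text
t: 12.72
tcp_pos: [448.8, -301.8, 87.4]
ee_rot: [-0.0, 0.707, 0.707, -0.0]
force: [0.3, -0.4, -2.4]
width: 0.598
[ 448.50013495 -301.56327641   86.89315977]
[ 449.06674121 -300.31674087] 2224.5009765625 [0.56660626 1.24653554]
```

View pics/w6o.png

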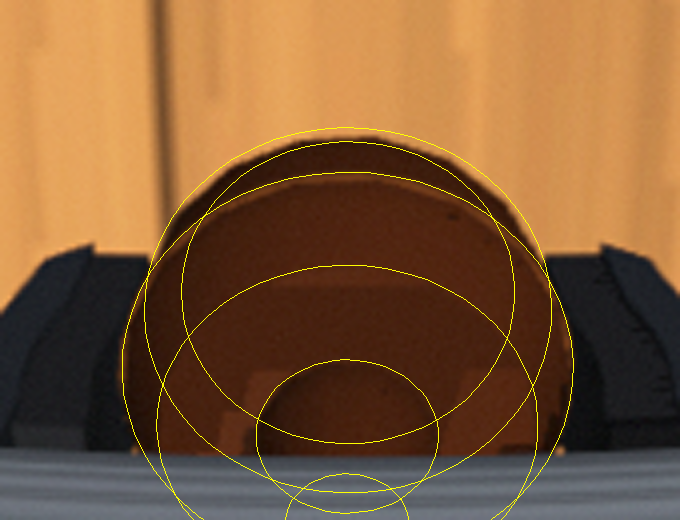

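```bash
python3 -m pendant '[[2.5,3,0,0],[3.5,4,0,0],[3.5,4,0,0],[3.0,3.5,0,0],[1.57,1.29,0,0],[0,0,0,0],[0,0,2,0],[0,0,0,0]]'
python3 - <<'E'
from h import *
print(env.observe()["tcp_pos"])
im=grab_frame("wrist"); cv2.imwrite("pics/w7.png",im[:,:,::-1])
im=grab_frame("scene"); cv2.imwrite("pics/s7.png",cv2.resize(im[100:300,150:350,::-1],None,fx=3,fy=3))
E
```

```text
t: 13.82
tcp_pos: [604.1, -163.3, 65.1]
ee_rot: [-0.002, 0.708, 0.706, -0.002]
force: [0.9, -0.2, -0.6]
width: 0.599
[ 604.07252857 -163.28396455   65.11664569]
```

View pics/w7.png

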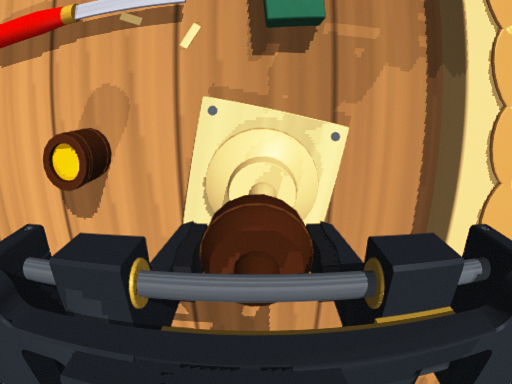

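View pics/s7.png

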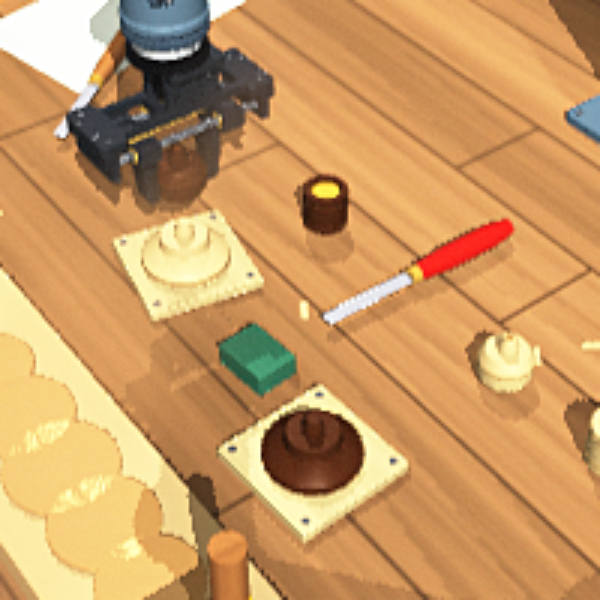

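Run:
```python
from h import *
t=env.observe()["tcp_pos"];print(t)
c=(606.4,-160.9)
L=[(l,(0,0,255)) for l in loops("knop",t[:2],t[2]+32.4)]+[(circ(c,48,46),(255,0,0)),(circ(c,12,62),(0,255,0)),(circ(c,20,46),(0,160,0)),(circ(c,90,12),(255,0,0))]
a=cv2.imread("pics/w7.png"); overlay("wrist",a,L,(180,350,130,310),3,"pics/a.png")
im=grab_frame("scene")[:,:,::-1].copy(); overlay("scene",im,L,(175,255,120,210),5,"pics/b.png")
a=cv2.imread("pics/a.png");b=cv2.imread("pics/b.png");h=min(a.shape[0],b.shape[0])
cv2.imwrite("pics/w7o.png",np.hstack([a[:450],b[:450]])[:, :800] if 0 else cv2.resize(np.hstack([a[:450],b[:450]]),None,fx=.85,fy=.85))
```

```text
[ 606.08185174 -162.69190279   66.99886345]
```

View pics/w7o.png

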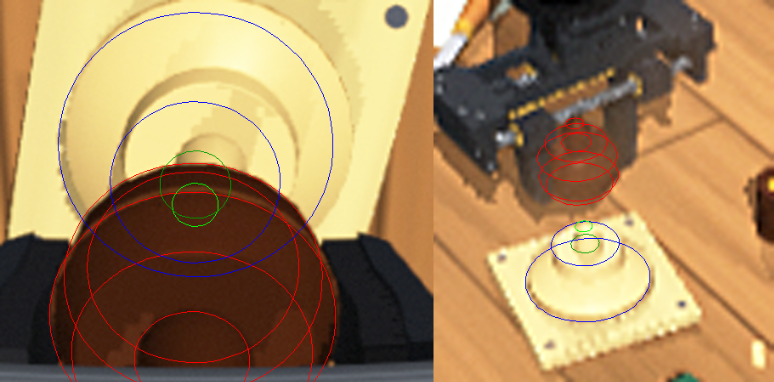

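Run:
```python
from h import *
im=grab_frame("wrist")[:,:,::-1].copy()
t=env.observe()["tcp_pos"];print(t,env.observe()["ee_rot"],env.observe()["t"])
c=(606.4,-160.9)
L=[(l,(0,0,255)) for l in loops("knop",t[:2],t[2]+32.4)]+[(circ(c,48,46),(255,0,0)),(circ(c,12,62),(0,255,0)),(circ(c,20,46),(0,160,0)),(circ(c,90,12),(255,0,0)),(board(c,-.2077),(0,255,255))]
overlay("wrist",im,L,(160,360,90,290),4,"pics/w8o.png")
im=grab_frame("scene")[:,:,::-1].copy(); overlay("scene",im,L,(175,255,120,210),7,"pics/s8o.png")
```

```text
[ 607.18703414 -162.12320262   67.8776469 ] [ 1.43291475e-04  7.07732491e-01  7.06480501e-01 -4.40839740e-05] 14.025
```

View pics/w8o.png

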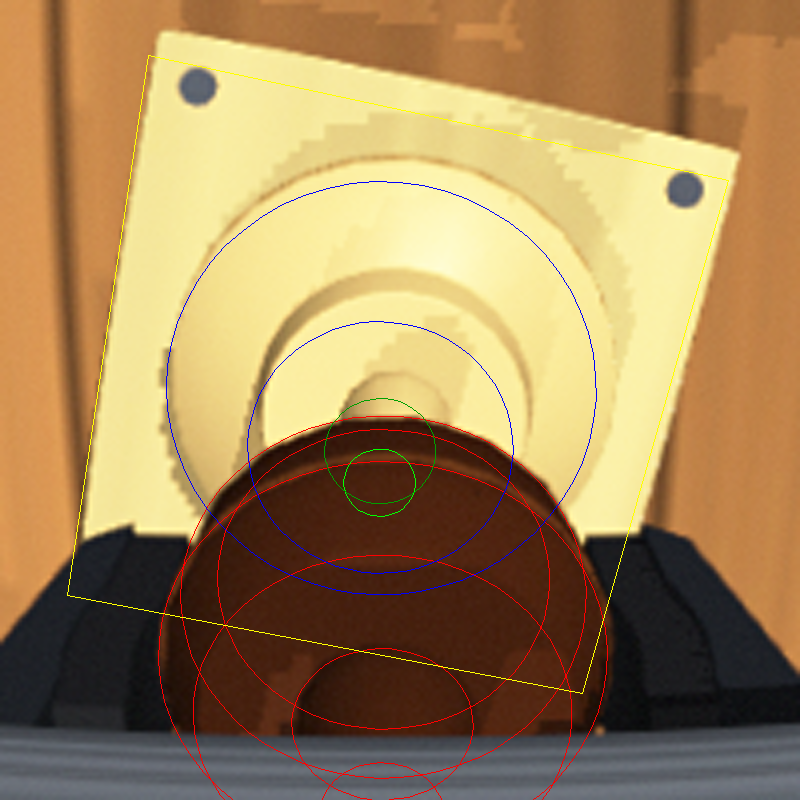

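View pics/s8o.png

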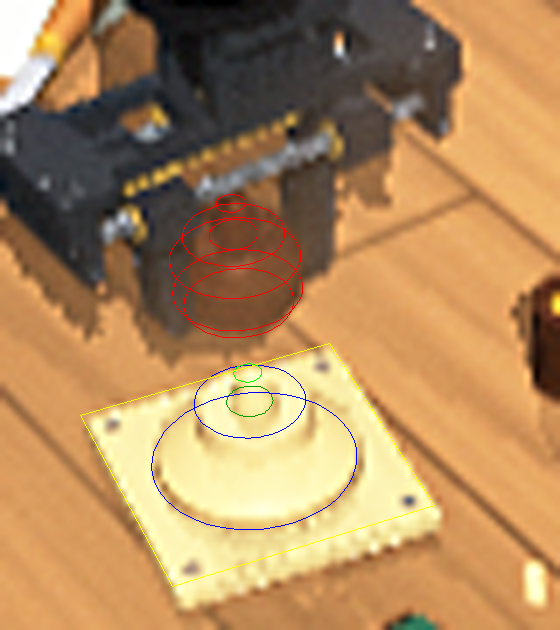

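Run:
```python
from h import *
im=grab_frame("wrist")[:,:,::-1].copy()
s=env.observe();t=s["tcp_pos"];print(t,s["qvel"].round(3) if hasattr(s["qvel"],'round') else s["qvel"])
px=np.array([[162,30],[738,152]])/4+[160,90]-.4
W=np.array([onplane("wrist",p,12) for p in px])
b=None
for k in range(4):
    for q in range(1):
        r=least_squares(lambda v:(np.roll(board(v[:2],v[2]),k,0)[[3,2]]-W)[:,:2].ravel(),[608.5,-156,-.2])
        if b is None or abs(r.x[1]+157)<abs(b.x[1]+157): b=r
print(b.x,b.cost); c=b.x[:2]
L=[(l,(0,0,255)) for l in loops("knop",t[:2],t[2]+32.4)]+[(circ(c,48,46),(255,0,0)),(circ(c,12,62),(0,255,0)),(circ(c,20,46),(0,160,0)),(circ(c,90,12),(255,0,0)),(board(c,b.x[2]),(0,255,255))]
overlay("wrist",im,L,(160,360,90,290),4,"pics/w9o.png")
```

```text
[ 607.52965411 -161.74413731   68.12327202] [-0.004 -0.001 -0.001  0.001 -0.     0.002  0.   ]
[ 6.09559345e+02 -1.55130322e+02 -2.01177776e-01] 0.39242291637864424
```

View pics/w9o.png

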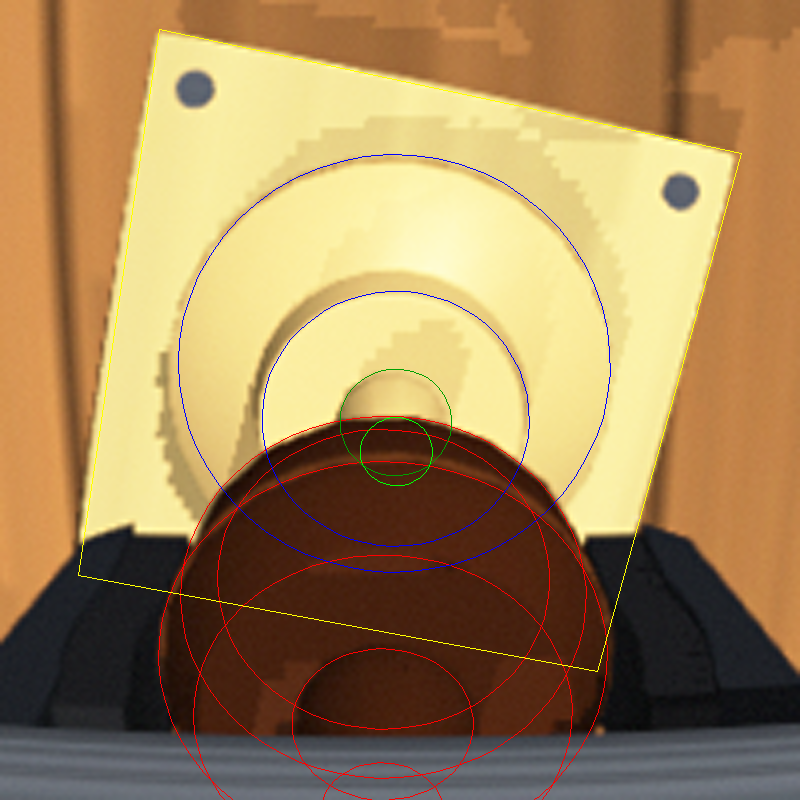

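```bash
python3 -m pendant '[[0.65,0.18,0,0],[0,0,1,0],[0,0,1,0],[0,0,0.8,0],[0,0,0,0],[0,0,0,0],[0,0,0,0],[0,0,0,0]]'
python3 - <<'E'
from h import *
im=grab_frame("scene")[:,:,::-1].copy()
s=env.observe();t=s["tcp_pos"];print(t)
c=(609.5,-155.2)
L=[(l,(0,0,255)) for l in loops("knop",t[:2],t[2]+32.4)]+[(circ(c,48,46),(255,0,0)),(circ(c,12,62),(0,255,0)),(circ(c,20,46),(0,160,0)),(circ(c,90,12),(255,0,0)),(board(c,-.2),(0,255,255))]
overlay("scene",im,L,(175,255,120,210),7,"pics/s10o.png")
E
```

```text
t: 15.12
tcp_pos: [609.4, -155.0, 40.0]
ee_rot: [0.0, 0.707, 0.707, 0.0]
force: [-0.4, 0.6, -1.1]
width: 0.604
[ 609.31619605 -154.91729959   39.93434859]
```

View pics/s10o.png

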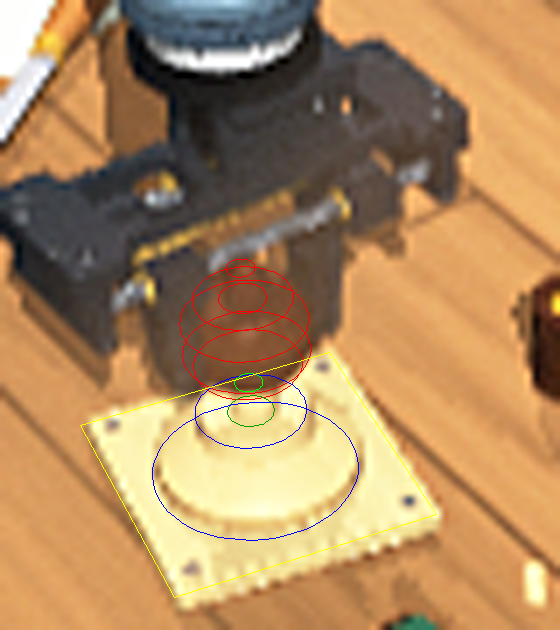

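```bash
python3 -m pendant '[[0,0,0.6,0],[0,0,0.5,0],[0,0,0,0],[0,0,0,0]]';python3 -m pendant '[[0,0,0.5,0],[0,0,0,0],[0,0,0,0]]'
```

```text
t: 15.68
tcp_pos: [609.2, -154.9, 28.6]
ee_rot: [-0.0, 0.707, 0.707, -0.0]
force: [-0.4, 0.8, -1.4]
width: 0.601
t: 16.05
tcp_pos: [609.1, -154.9, 23.7]
ee_rot: [-0.0, 0.707, 0.707, -0.0]
force: [-0.7, 0.1, -1.8]
width: 0.6
```

```bash
python3 -m pendant '[[0,0,0.4,0],[0,0,0.3,0],[0,0,0,0]]';python3 -m pendant '[[0,0,0.3,0],[0,0,0,0],[0,0,0,0]]'
```

```text
t: 16.42
tcp_pos: [608.8, -154.8, 16.3]
ee_rot: [-0.0, 0.707, 0.707, -0.0]
force: [-1.3, 0.6, -1.5]
width: 0.604
t: 16.8
tcp_pos: [609.1, -154.9, 13.7]
ee_rot: [-0.0, 0.707, 0.707, -0.0]
force: [-0.0, 0.1, -0.7]
width: 0.601
```

```bash
python3 -m pendant '[[0,0,0.1,0],[0,0,0,0]]';python3 -m pendant '[[0,0,0.1,0],[0,0,0,0]]'
```

```text
t: 17.05
tcp_pos: [609.1, -154.9, 13.5]
ee_rot: [0.0, 0.707, 0.707, -0.0]
force: [-2.5, 0.0, 7.3]
width: 0.601
t: 17.3
tcp_pos: [609.2, -154.9, 13.5]
ee_rot: [0.0, 0.707, 0.707, -0.0]
force: [-6.3, 1.4, 15.4]
width: 0.603
```

```bash
python3 -m pendant '[[0,0,-0.2,0],[0,0,0,0],[0,0,0,0],[0,0,0,0],[0,0,-1,0],[0,0,-3,0],[0,0,-5,0],[0,0,-5,0]]' 8.0 20; python3 -m pendant '[[3,0.5,-3,0],[5,0.5,-3,0],[5,0.5,0,0],[5,0.5,0,0],[5,0.5,0,0],[4,0.5,0,0],[0,0,0,0],[0,0,0,0]]'
```

```text
t: 18.3
tcp_pos: [609.0, -154.8, 155.7]
ee_rot: [-0.0, 0.707, 0.707, 0.0]
force: [0.9, 0.5, 0.7]
width: 0.906
t: 19.3
tcp_pos: [639.5, 114.1, 214.0]
ee_rot: [0.0, 0.708, 0.707, -0.0]
force: [-0.1, -0.8, 0.2]
width: 0.909
```

```bash
python3 -m pendant '[[0,0,0,0],[0,0,0,0]]'
python3 - <<'E'
from h import *
im=grab_frame("wrist")[:,:,::-1].copy(); cv2.imwrite("pics/w11.png",im)
s=env.observe(); print(s["tcp_pos"]); T=np.array(camera_params("wrist")["pose"]); np.save("T11.npy",T)
im2=grab_frame("scene")[:,:,::-1]; cv2.imwrite("pics/s11.png",cv2.resize(im2[110:290,160:380],None,fx=3.5,fy=3.5))
E
```

```text
t: 19.55
tcp_pos: [639.5, 113.6, 213.8]
ee_rot: [0.0, 0.708, 0.706, -0.0]
force: [-0.2, -0.5, -0.4]
width: 0.91
[639.49912008 114.00869283 213.76864197]
```

View pics/w11.png

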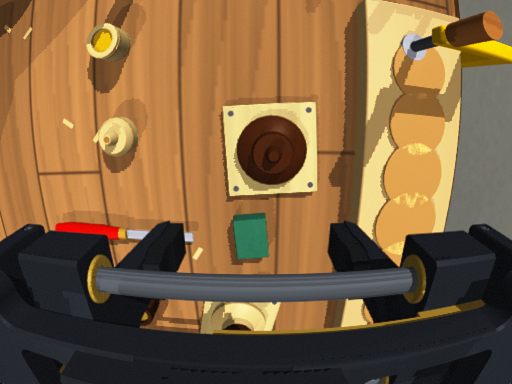

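View pics/s11.png

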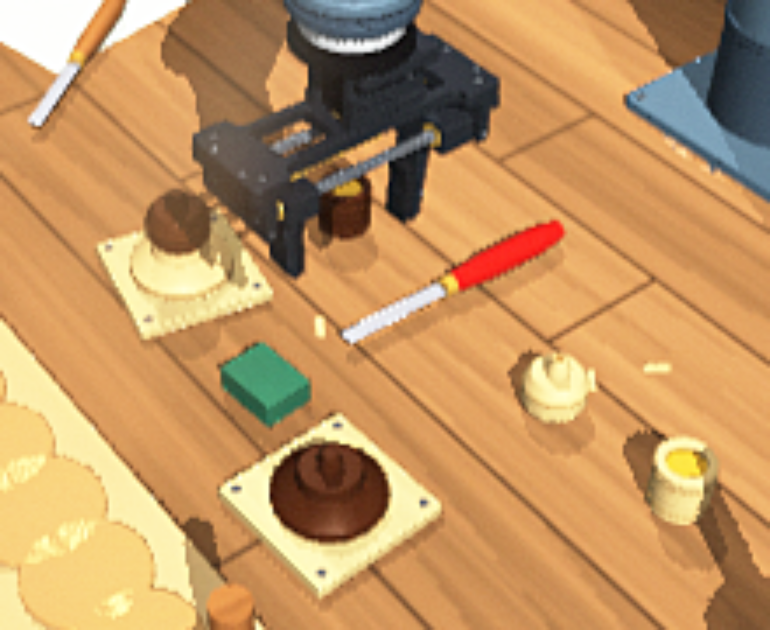

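```bash
python3 - <<'E'
from h import *
im=cv2.imread("pics/w11.png")
px=np.array([[223,106.5],[316,101.5],[317.5,191],[228,195]])
W=np.array([onplane("wrist",p,12) for p in px]);print(W.round(1).tolist(),np.linalg.norm(W-np.roll(W,1,0),axis=1))
b=None
for k in range(4):
    r=least_squares(lambda v:(np.roll(board(v[:2],v[2])[::-1],k,0)-W)[:,:2].ravel(),[650,137,0.])
    if b is None or r.cost<b.cost: b=r
print(b.x,b.cost); c=b.x
L=[(board(c,c[2]),(0,255,255)),(circ(c,48,46),(255,0,0)),(circ(c,12,62),(0,255,0)),(circ(c,20,46),(0,160,0)),(circ(c,90,12),(255,0,0))]
overlay("wrist",im,L,(210,330,90,210),5,"pics/w11o.png")
grab_frame("wrist"); M=[]
for t,k,c0 in [("knop_pale","knop",[450,155]),("cup_pale","cup",[445,278])]:
    R=nets.trace(t,"wrist"); 
    if not R: print(t,"none"); continue
    r=R[0]; c,f=dist("wrist",k,r["pixels"],np.array(c0,float)); print(t,r["conf"],r["centre"],c,f)
    M+=[(l,(0,0,255)) for l in loops(k,c)]
overlay("wrist",im,M,(75,150,15,165),4,"pics/w11p.png")
E
python3 -c "
import cv2,numpy as np
a=cv2.imread('pics/w11o.png');b=cv2.imread('pics/w11p.png')
h=600;z=np.zeros((600,600-0+300,3),np.uint8);z[:600,:600]=a;z[:600,600:900]=b[:600,:300]
cv2.imwrite('pics/w11q.png',cv2.resize(z,(800,533)))"
```

```text
[[597.3, 182.4, 12.0], [716.6, 189.9, 12.0], [723.2, 69.9, 12.0], [601.5, 64.3, 12.0]] [118.20589597 119.46077212 120.18104027 121.83429549]
[659.64522187 126.62856719  -1.5211628 ] 2.014251603599403
knop_pale 0.63 [120.2, 132.3] [449.64111614 149.5122962 ] 16.491615295410156
cup_pale 0.79 [108.3, 42.0] [442.41999173 278.84987688] 15.606136322021484
```

View pics/w11q.png

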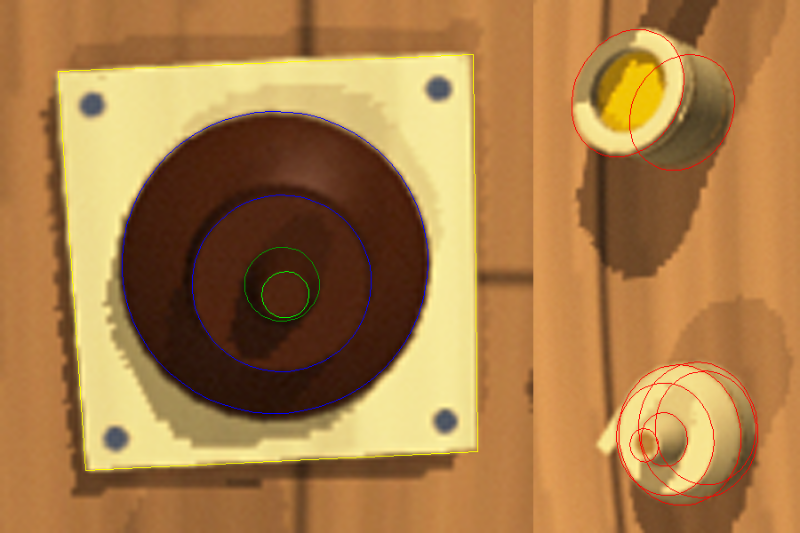

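```bash
python3 -m pendant '[[0.9,-5,0,0],[0.9,-5,1,0],[0.9,-5,3,0],[0.87,-4,3,0],[0,0,1,0],[0,0,0,0],[0,0,0,0],[0,0,0,0]]' 8.5
python3 - <<'E'
from h import *
im=grab_frame("wrist")[:,:,::-1].copy(); M=[]
s=env.observe(); print(s["tcp_pos"])
for t,k,c0 in [("knop_pale","knop",[450,150]),("cup_pale","cup",[442,278])]:
    R=nets.trace(t,"wrist"); 
    if not R: print(t,"none"); continue
    r=R[0]; c,f=dist("wrist",k,r["pixels"],np.array(c0,float)); print(t,r["conf"],r["centre"],c,f)
    M+=[(l,(0,0,255)) for l in loops(k,c)]
overlay("wrist",im,M,(160,360,0,240),3,"pics/w12.png")
E
```

```text
t: 20.8
tcp_pos: [450.7, 151.0, 134.3]
ee_rot: [0.0, 0.708, 0.706, 0.001]
force: [0.3, 0.7, -0.6]
width: 0.965
[450.40837645 151.00355006 134.19879582]
knop_pale 0.85 [257.0, 171.4] [449.97718669 148.53854969] 7.784917831420898
cup_pale 0.97 [246.6, 45.5] [441.85467148 278.52577019] 38.44552230834961
```

View pics/w12.png

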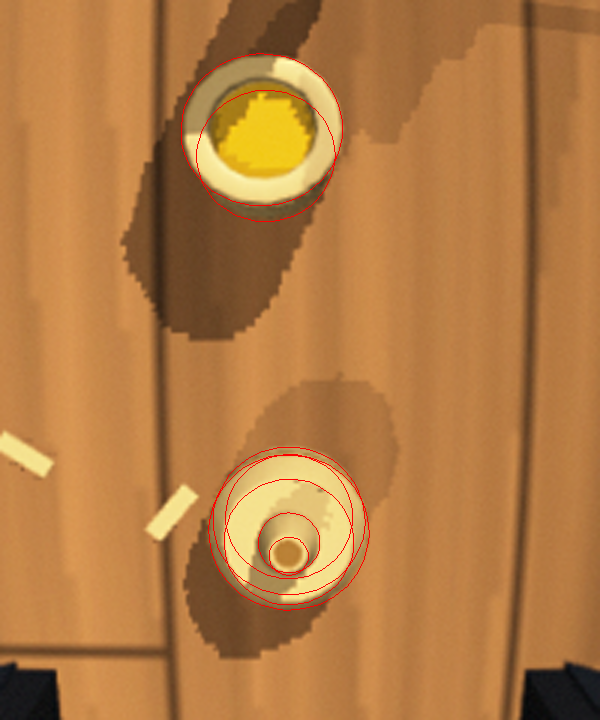

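```bash
python3 -m pendant '[[-0.25,-0.04,4,0],[0,0,5,0],[0,0,4.5,0],[0,0,2,0],[0,0,0,0],[0,0,0,0],[0,0,0,0]]'
```

```text
t: 21.82
tcp_pos: [450.0, 148.7, -20.2]
ee_rot: [0.0, 0.707, 0.707, 0.001]
force: [-0.0, -0.3, -0.3]
width: 0.963
```

```bash
python3 -m pendant '[[0,0,0.8,0],[0,0,0.4,0],[0,0,0,0],[0,0,0,0]]';python3 -m pendant '[[0,0,0,0],[0,0,0,0],[0,0,0,0],[0,0,0,0],[0,0,0,0],[0,0,0,0]]' 4.6 30
```

```text
t: 22.32
tcp_pos: [449.0, 148.5, -33.3]
ee_rot: [-0.0, 0.707, 0.707, -0.0]
force: [-0.1, -0.0, 0.2]
width: 0.967
t: 23.08
tcp_pos: [449.1, 148.5, -33.3]
ee_rot: [0.0, 0.707, 0.707, 0.0]
force: [-0.2, 0.1, 1.2]
width: 0.601
```

```bash
python3 -m pendant '[[0,0,-2,0],[0,0,-5,0],[0,1,-4,0],[-0.4,4,-1,0],[-0.5,5,0,0],[-0.5,5,0,0],[-0.5,4,0,0],[-0.29,2.05,0,0]]';python3 -m pendant '[[0,0,0,0],[0,0,0,0],[0,0,0,0],[0,0,0,0]]'
python3 - <<'E'
from h import *
im=grab_frame("wrist")[:,:,::-1].copy()
t=env.observe()["tcp_pos"]; print(t)
c=(659.6,126.6)
L=[(l,(0,0,255)) for l in loops("knop",t[:2],t[2]+33.3)]+[(board(c,-1.521),(0,255,255)),(circ(c,48,46),(255,0,0)),(circ(c,12,62),(0,255,0)),(circ(c,20,46),(0,160,0)),(circ(c,90,12),(255,0,0))]
overlay("wrist",im,L,(160,360,90,290),4,"pics/w13.png")
E
```

```text
t: 24.08
tcp_pos: [661.1, 125.4, 86.1]
ee_rot: [0.0, 0.708, 0.706, -0.0]
force: [0.2, -0.6, -0.9]
width: 0.608
t: 24.58
tcp_pos: [658.9, 126.6, 86.9]
ee_rot: [-0.0, 0.707, 0.707, -0.0]
force: [0.0, 0.5, -0.6]
width: 0.606
[659.0763123  126.52157512  86.87451741]
```

View pics/w13.png

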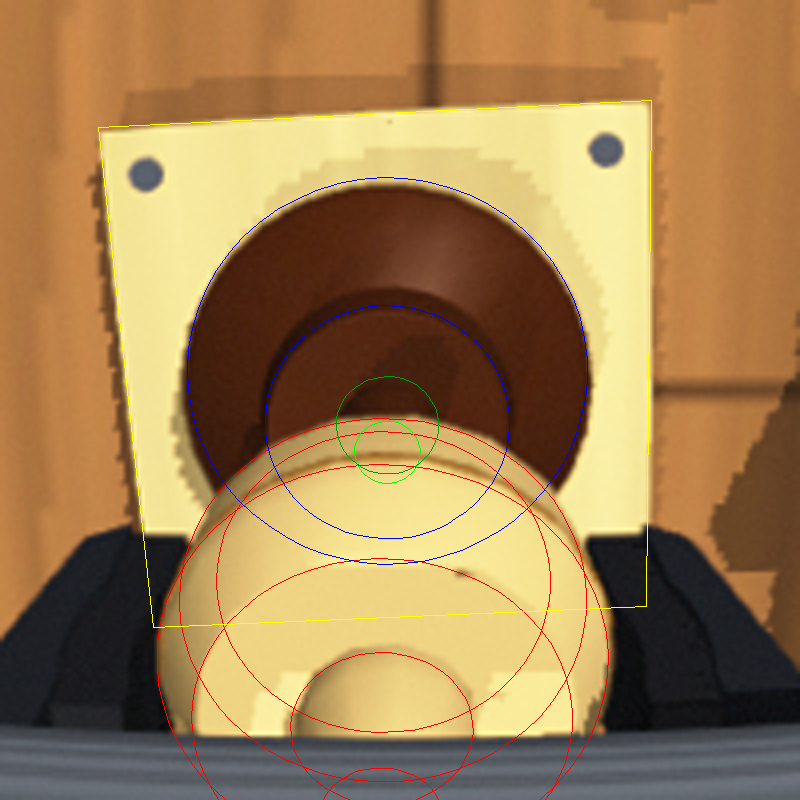

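```bash
python3 -m pendant '[[0,0.04,2,0],[0,0,2,0],[0,0,1.4,0],[0,0,0.8,0],[0,0,0,0],[0,0,0,0]]';python3 -m pendant '[[0,0,0.5,0],[0,0,0.5,0],[0,0,0,0],[0,0,0,0]]';python3 -m pendant '[[0,0,0.3,0],[0,0,0,0],[0,0,0,0]]'
```

```text
t: 25.38
tcp_pos: [660.4, 126.6, 25.2]
ee_rot: [0.0, 0.707, 0.707, 0.0]
force: [1.1, -0.3, -0.7]
width: 0.605
t: 25.88
tcp_pos: [659.9, 126.4, 14.7]
ee_rot: [-0.0, 0.707, 0.707, -0.0]
force: [-0.0, -0.8, -0.4]
width: 0.606
t: 26.25
tcp_pos: [660.3, 126.4, 12.8]
ee_rot: [0.0, 0.707, 0.707, 0.0]
force: [-2.6, -1.7, 6.9]
width: 0.606
```

```bash
python3 -m pendant '[[0,0,0.1,0],[0,0,-0.2,0],[0,0,0,0],[0,0,0,0],[0,0,0,0],[0,0,-2,0],[0,0,-5,0],[0,0,-5,0]]' 8.0 30; python3 -m pendant '[[0,0,-2,0],[0,0,0,0],[0,0,0,0]]'
python3 - <<'E'
from h import *
im=grab_frame("scene")[:,:,::-1].copy(); cv2.imwrite("pics/s14.png",cv2.resize(im[110:290,160:380],None,fx=3.5,fy=3.5))
im=grab_frame("top"); 
for r in nets.trace("mallet","top")[:1]:
    ys,xs=np.nonzero(r["pixels"]); print(r["conf"],r["centre"],xs.min(),xs.max(),ys.min(),ys.max(),onplane("top",(80,200),105),onplane("top",(45,192),267))
E
```

```text
t: 27.25
tcp_pos: [660.0, 126.5, 135.3]
ee_rot: [0.0, 0.707, 0.707, 0.0]
force: [0.2, 0.5, 0.1]
width: 0.909
t: 27.62
tcp_pos: [658.7, 125.9, 150.9]
ee_rot: [-0.001, 0.707, 0.707, -0.001]
force: [-0.4, 0.7, -0.8]
width: 0.908
0.88 [77.1, 196.3] 40 100 183 217 [519.92834037 477.61624091 105.        ] [521.3579209  494.39574301 267.        ]
```

View pics/s14.png

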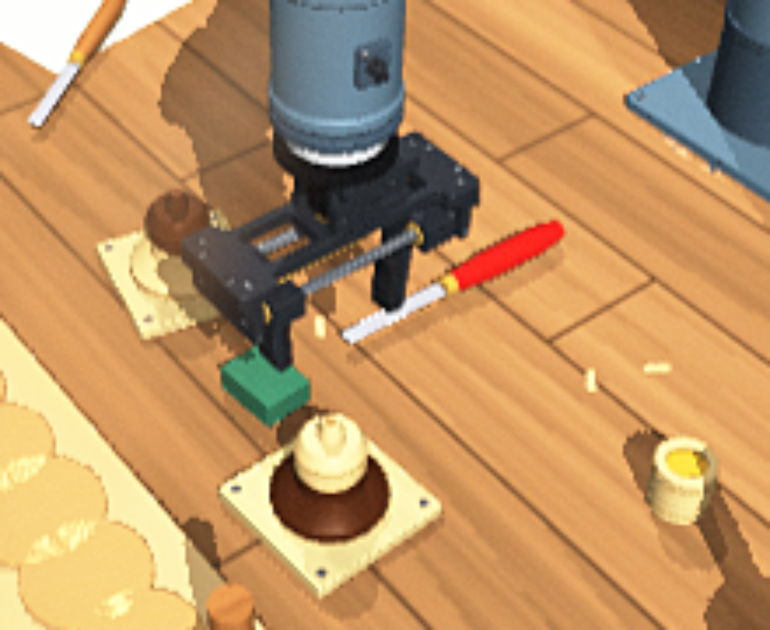

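```bash
python3 -m pendant '[[2.5,-4,0,0],[3.2,-4.5,0,0],[3.2,-4.5,0,0],[3.2,-4.5,0,0],[2.8,-4,0,0],[0.3,-0.2,1.5,0],[0,0,1.5,0],[0,0,0,0]]' 8.5; python3 -m pendant '[[0,0,0,0],[0,0,0,0],[0,0,0,0]]'
python3 - <<'E'
from h import *
im=grab_frame("wrist")[:,:,::-1].copy(); M=[]
s=env.observe(); print(s["tcp_pos"])
for t,k,c0 in [("cup_pale","cup",[442,278])]:
    r=nets.trace(t,"wrist")[0]; c,f=dist("wrist",k,r["pixels"],np.array(c0,float)); print(t,r["conf"],r["centre"],c,f)
    M+=[(l,(0,0,255)) for l in loops(k,c)]
overlay("wrist",im,M,(160,360,70,290),3,"pics/w15.png")
E
```

```text
t: 28.78
tcp_pos: [443.1, 276.6, 120.7]
ee_rot: [-0.0, 0.708, 0.706, -0.002]
force: [-0.4, 0.3, 0.3]
width: 0.963
t: 29.15
tcp_pos: [443.4, 278.5, 123.0]
ee_rot: [0.0, 0.708, 0.707, 0.0]
force: [-0.1, -0.3, 0.2]
width: 0.967
[443.32071564 278.55601362 122.98165957]
cup_pale 0.59 [254.3, 177.3] [442.83993053 279.19341421] 57.35621643066406
```

View pics/w15.png

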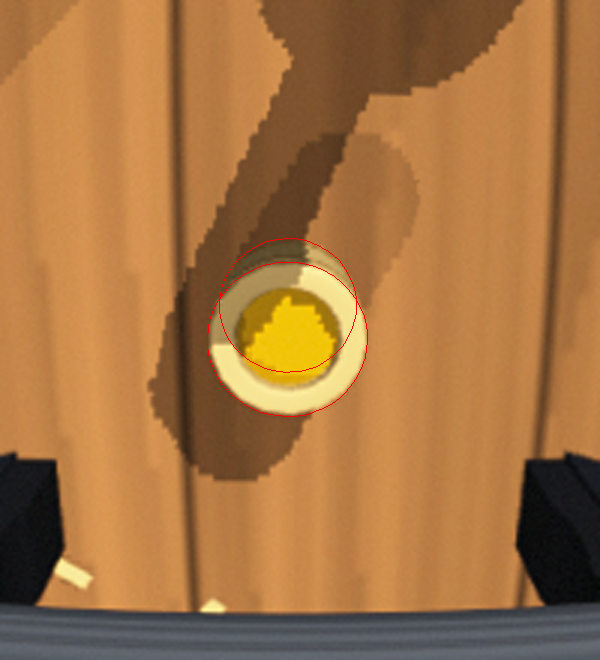

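```bash
python3 -m pendant '[[0.03,-0.04,4,0],[0,0,5,0],[0,0,4,0],[0,0,1,0],[0,0,0.7,0],[0,0,0,0],[0,0,0,0]]'; python3 -m pendant '[[0,0,0,0],[0,0,0,0],[0,0,0,0],[0,0,0,0],[0,0,0,0],[0,0,0,0],[0,0,0,0]]' 4.0 30
```

```text
t: 30.12
tcp_pos: [443.5, 279.4, -23.1]
ee_rot: [0.0, 0.707, 0.707, 0.001]
force: [-0.3, 0.6, 0.7]
width: 0.962
t: 31.0
tcp_pos: [442.6, 278.9, -24.3]
ee_rot: [-0.0, 0.707, 0.707, -0.0]
force: [0.8, 0.1, 1.7]
width: 0.536
```

```bash
python3 -m pendant '[[0,0,-2,0],[0,0,-5,0],[-1,0,-5,0],[-4,1.5,-3,0],[-5,2,0,0],[-5,2,0,0],[-5,2,0,0],[-5,2,0,0]]';python3 -m pendant '[[-5,2,0,0],[-5,2,0,0],[-5,2,0,0],[-3.38,1.16,0,0],[0,0,0,0],[0,0,0,0],[0,0,0,0],[0,0,0,0]]';python3 -m pendant '[[0,0,0,0],[0,0,0,0]]'
python3 - <<'E'
from h import *
im=grab_frame("wrist")[:,:,::-1].copy()
t=env.observe()["tcp_pos"]; print(t)
c=(609.3,-155)
L=[(l,(0,0,255)) for l in loops("cup",t[:2],t[2]+24.3)]+[(board(c,-.2),(0,255,255))]+[(l,(255,0,0)) for l in loops("knop",c,46)]
overlay("wrist",im,L,(160,360,90,290),4,"pics/w16.png")
im=grab_frame("scene")[:,:,::-1].copy(); cv2.imwrite("pics/s16.png",cv2.resize(im[90:270,160:380],None,fx=3.5,fy=3.5))
E
```

```text
t: 32.0
tcp_pos: [537.9, 27.2, 127.1]
ee_rot: [0.0, 0.707, 0.707, 0.0]
force: [0.1, 0.5, -0.6]
width: 0.539
t: 33.0
tcp_pos: [608.8, -153.8, 126.0]
ee_rot: [-0.0, 0.707, 0.707, 0.0]
force: [0.3, 0.3, -1.0]
width: 0.541
t: 33.25
tcp_pos: [608.9, -154.9, 125.7]
ee_rot: [0.0, 0.707, 0.707, -0.0]
force: [0.4, 0.6, -0.1]
width: 0.539
[ 608.84948775 -154.93381763  125.69187526]
```

View pics/w16.png

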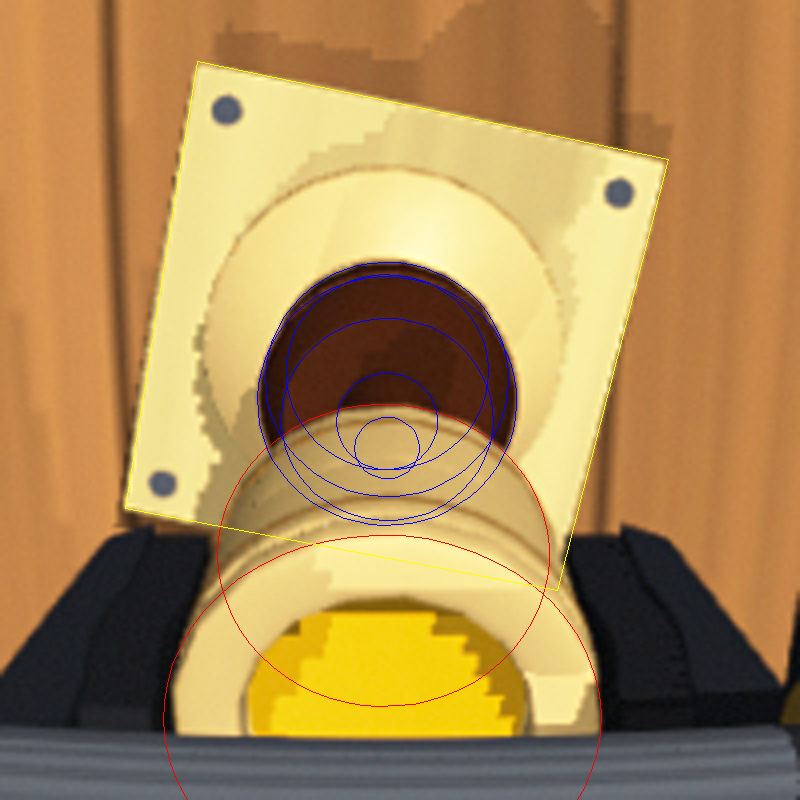

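View pics/s16.png

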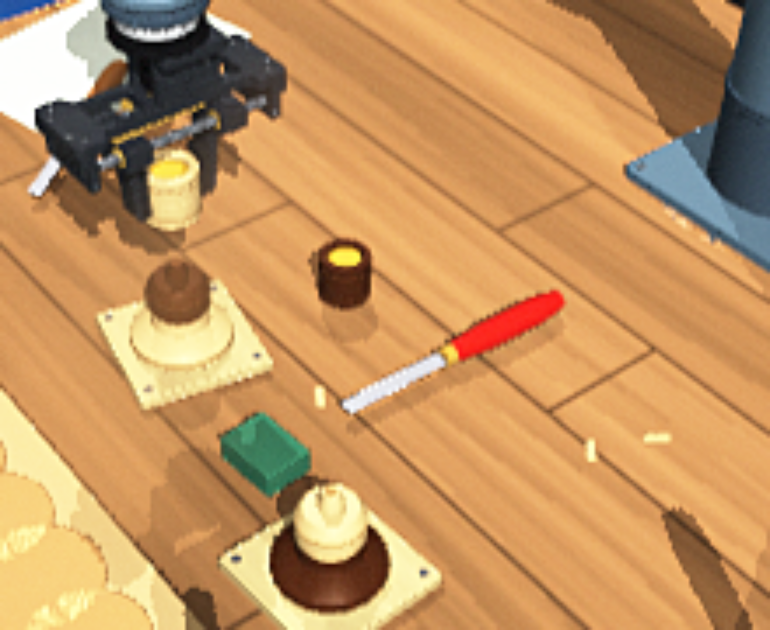

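```bash
python3 -m pendant '[[0,0.03,1.5,0],[0,0,2,0],[0,0,1,0],[0,0,0.4,0],[0,0,0,0],[0,0,0,0]]';python3 -m pendant '[[0,0,0.5,0],[0,0,0.5,0],[0,0,0,0],[0,0,0,0]]';python3 -m pendant '[[0,0,0.5,0],[0,0,0.2,0],[0,0,0,0],[0,0,0,0]]'
```

```text
t: 34.1
tcp_pos: [609.6, -155.1, 77.2]
ee_rot: [0.0, 0.707, 0.707, 0.0]
force: [0.8, 0.9, -0.6]
width: 0.54
t: 34.6
tcp_pos: [609.2, -155.0, 66.7]
ee_rot: [-0.0, 0.707, 0.707, -0.0]
force: [-0.2, 0.5, -0.6]
width: 0.539
t: 35.1
tcp_pos: [609.2, -155.0, 59.7]
ee_rot: [0.0, 0.707, 0.707, 0.0]
force: [0.1, -0.2, -0.8]
width: 0.541
```

```bash
python3 -m pendant '[[0,0,0.2,0],[0,0,0.1,0],[0,0,0,0],[0,0,0,0]]';python3 -m pendant '[[0,0,0.1,0],[0,0,0,0]]'
```

```text
t: 35.6
tcp_pos: [609.4, -155.1, 57.7]
ee_rot: [0.0, 0.707, 0.707, -0.0]
force: [-2.6, 0.5, 7.7]
width: 0.538
t: 35.85
tcp_pos: [609.5, -155.1, 57.7]
ee_rot: [0.0, 0.707, 0.707, -0.0]
force: [-5.6, -0.1, 15.3]
width: 0.542
```

```bash
python3 -m pendant '[[0,0,-0.2,0],[0,0,0,0],[0,0,0,0],[0,0,0,0],[0,0,-1,0],[0,0,-4,0],[0,0,-5,0],[0,0,0,0]]' 8.0 30; python3 -m pendant '[[0.5,-3,0,0],[0.5,-4,0,0],[0.5,-4,0,0],[0.5,-4,1,0],[0.5,-1.1,3,0],[0,0,1,0],[0,0,0,0],[0,0,0,0]]' 8.5;python3 -m pendant '[[0,0,0,0],[0,0,0,0],[0,0,0,0]]'
python3 - <<'E'
from h import *
im=grab_frame("wrist")[:,:,::-1].copy(); M=[]
s=env.observe(); print(s["tcp_pos"])
for t,k,c0 in [("cup_dark","cup",[448,-130])]:
    r=nets.trace(t,"wrist")[0]; c,f=dist("wrist",k,r["pixels"],np.array(c0,float)); print(t,r["conf"],r["centre"],c,f)
    M+=[(l,(0,0,255)) for l in loops(k,c)]
overlay("wrist",im,M,(160,360,70,290),3,"pics/w17.png")
im=grab_frame("scene")[:,:,::-1].copy(); cv2.imwrite("pics/s17.png",cv2.resize(im[90:270,160:380],None,fx=3.5,fy=3.5))
E
```

```text
t: 36.85
tcp_pos: [612.4, -155.3, 162.7]
ee_rot: [0.004, 0.707, 0.707, 0.002]
force: [0.3, 0.3, -0.2]
width: 0.907
t: 37.85
tcp_pos: [449.6, -130.0, 108.3]
ee_rot: [0.001, 0.707, 0.707, 0.001]
force: [-0.5, 0.4, 0.2]
width: 0.965
t: 38.22
tcp_pos: [448.4, -130.0, 107.9]
ee_rot: [0.0, 0.707, 0.707, 0.0]
force: [-0.2, 0.2, -0.4]
width: 0.964
[ 448.29518347 -129.96053771  107.82694949]
cup_dark 0.74 [259.8, 180.6] [ 449.2169404  -128.86809421] 45.87632751464844
```

View pics/w17.png

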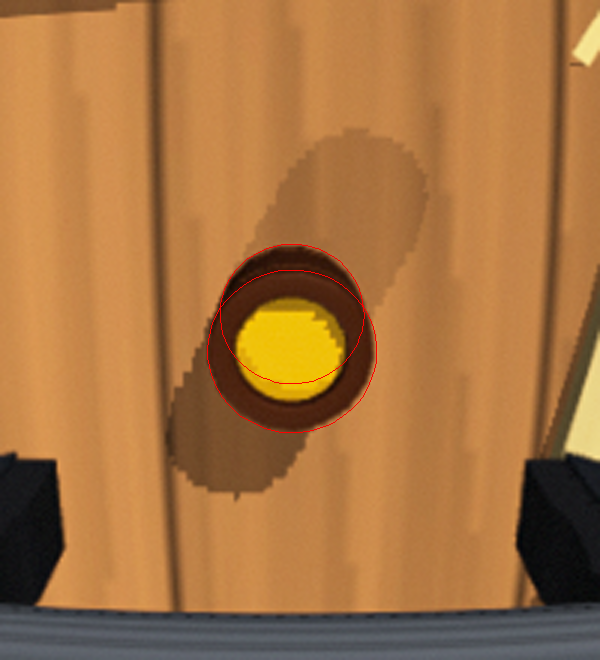

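View pics/s17.png

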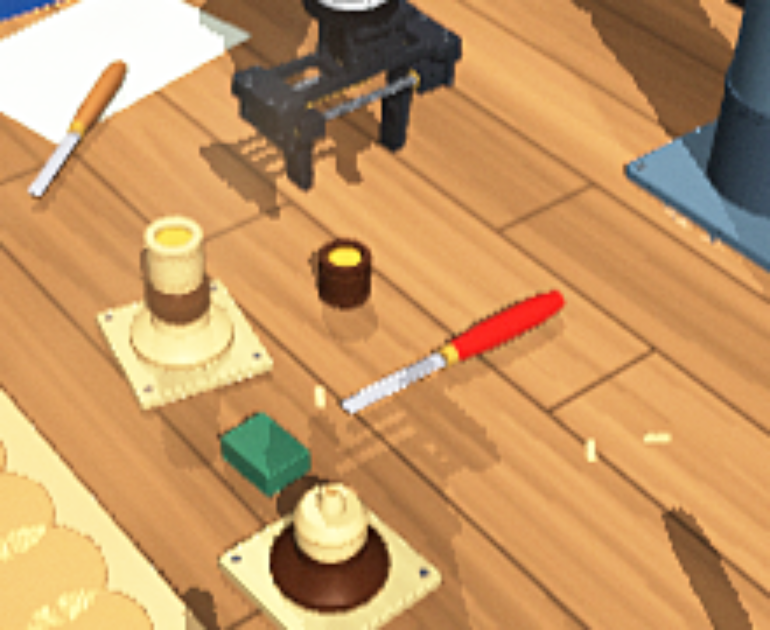

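```bash
python3 -m pendant '[[0.06,0.07,4,0],[0,0,4,0],[0,0,3.5,0],[0,0,1.2,0],[0,0,0.5,0],[0,0,0,0],[0,0,0,0]]'; python3 -m pendant '[[0,0,0,0],[0,0,0,0],[0,0,0,0],[0,0,0,0],[0,0,0,0],[0,0,0,0],[0,0,0,0]]' 4.0 30
```

```text
t: 39.25
tcp_pos: [449.7, -129.6, -23.4]
ee_rot: [0.001, 0.707, 0.707, 0.0]
force: [-0.1, -0.4, -0.7]
width: 0.961
t: 40.12
tcp_pos: [448.9, -129.3, -24.3]
ee_rot: [-0.0, 0.707, 0.707, -0.0]
force: [-0.5, -0.0, 0.7]
width: 0.531
```

```bash
python3 -m pendant '[[0,0,-2,0],[0,0,-5,0],[1,0,-5,0],[3,2.5,-3,0],[4,3.5,0,0],[4,3.5,0,0],[4,3.5,0,0],[4,3.5,0,0]]';python3 -m pendant '[[3.5,3,0,0],[2.08,1.6,0,0],[0,0,0,0],[0,0,0,0],[0,0,0,0],[0,0,0,0],[0,0,0,0],[0,0,0,0]]'
python3 - <<'E'
from h import *
im=grab_frame("wrist")[:,:,::-1].copy()
t=env.observe()["tcp_pos"]; print(t)
c=(659.9,126.6)
L=[(l,(0,0,255)) for l in loops("cup",t[:2],t[2]+24.3)]+[(board(c,-1.521),(0,255,255))]+[(l,(255,0,0)) for l in loops("knop",c,46)]
overlay("wrist",im,L,(160,360,90,290),4,"pics/w18.png")
E
```

```text
t: 41.12
tcp_pos: [614.8, 71.6, 125.4]
ee_rot: [-0.0, 0.707, 0.707, -0.0]
force: [1.0, 0.7, 0.1]
width: 0.535
t: 42.12
tcp_pos: [660.1, 126.1, 125.8]
ee_rot: [0.0, 0.707, 0.707, -0.0]
force: [0.4, -0.4, -0.1]
width: 0.534
[660.05860425 126.17710494 125.73809476]
```

View pics/w18.png

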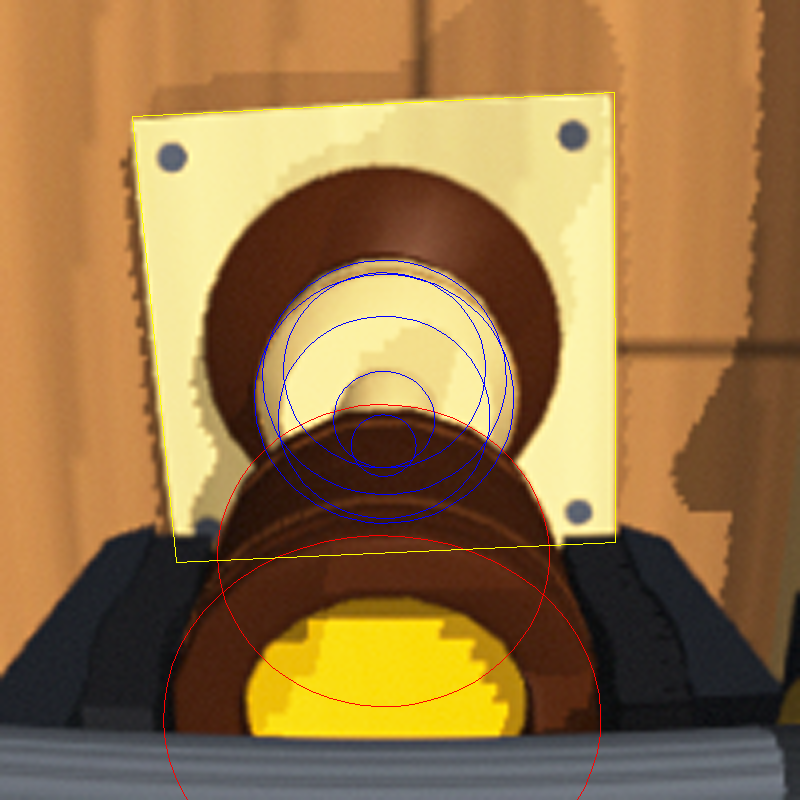

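Knop sits on model; the held cup aligns with it to about a millimetre. Lowering.

```bash
python3 -m pendant '[[0.03,0.02,1.5,0],[0,0,2,0],[0,0,1,0],[0,0,0.4,0],[0,0,0,0],[0,0,0,0]]';python3 -m pendant '[[0,0,0.5,0],[0,0,0.5,0],[0,0,0,0],[0,0,0,0]]';python3 -m pendant '[[0,0,0.5,0],[0,0,0.2,0],[0,0,0,0],[0,0,0,0]]'
```

```text
t: 42.92
tcp_pos: [660.7, 126.8, 77.3]
ee_rot: [0.0, 0.707, 0.707, 0.0]
force: [-0.3, -0.1, 0.1]
width: 0.532
t: 43.42
tcp_pos: [660.3, 126.6, 66.7]
ee_rot: [-0.0, 0.707, 0.707, -0.0]
force: [-0.1, -0.4, -0.7]
width: 0.529
t: 43.92
tcp_pos: [660.3, 126.6, 59.7]
ee_rot: [-0.0, 0.707, 0.707, 0.0]
force: [-0.8, 0.8, -0.4]
width: 0.533
```

```bash
python3 -m pendant '[[0,0,0.2,0],[0,0,0.1,0],[0,0,0,0],[0,0,0,0]]';python3 -m pendant '[[0,0,0.1,0],[0,0,0,0]]'
```

```text
t: 44.42
tcp_pos: [660.5, 126.7, 57.8]
ee_rot: [0.0, 0.707, 0.707, 0.0]
force: [-2.1, -1.3, 6.3]
width: 0.536
t: 44.68
tcp_pos: [660.6, 126.7, 57.7]
ee_rot: [0.0, 0.707, 0.707, 0.0]
force: [-4.8, -1.4, 12.8]
width: 0.537
```

```bash
python3 -m pendant '[[0,0,-0.2,0],[0,0,0,0],[0,0,0,0],[0,0,0,0],[0,0,-1,0],[0,0,-4,0],[0,0,-5,0],[0,0,-3,0]]' 8.5 30; python3 -m pendant '[[-2,-4,0,0],[-2,-4,0,0],[-2,-4,0,0],[-2,-3,0,0],[0,0,0,0],[0,0,0,0],[0,0,0,0],[0,0,0,0]]'
python3 - <<'E'
from h import *
im=grab_frame("scene")[:,:,::-1].copy()
L=[]
for c in [(609.3,-155),(659.9,126.6)]:
    L+=[(circ(c,48,128),(0,0,255)),(circ(c,48,82),(0,0,255))]
overlay("scene",im.copy(),L,(165,365,90,290),4,"pics/s19o.png")
cv2.imwrite("pics/s19.png",cv2.resize(im,None,fx=1.5,fy=1.5))
im=grab_frame("top")[:,:,::-1].copy(); cv2.imwrite("pics/t19.png",cv2.resize(im,None,fx=1.5,fy=1.5))
E
```

```text
t: 45.68
tcp_pos: [661.4, 127.2, 191.3]
ee_rot: [0.001, 0.707, 0.707, 0.002]
force: [0.5, -0.6, 0.7]
width: 0.966
t: 46.68
tcp_pos: [510.7, 47.4, 187.7]
ee_rot: [-0.0, 0.707, 0.707, 0.0]
force: [0.3, -0.4, 0.0]
width: 0.966
```

View pics/s19o.png

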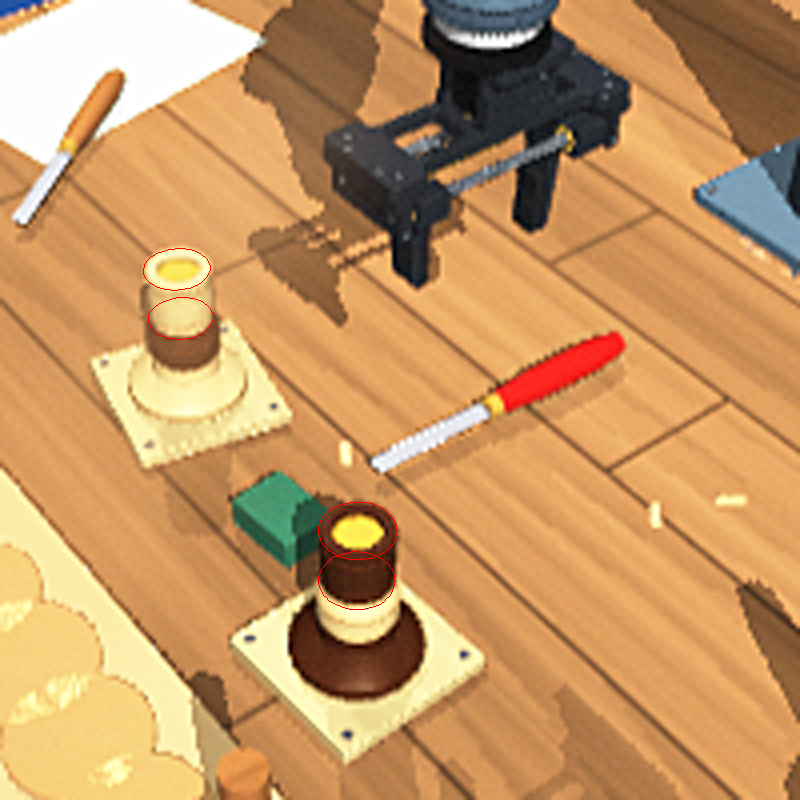

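View pics/t19.png

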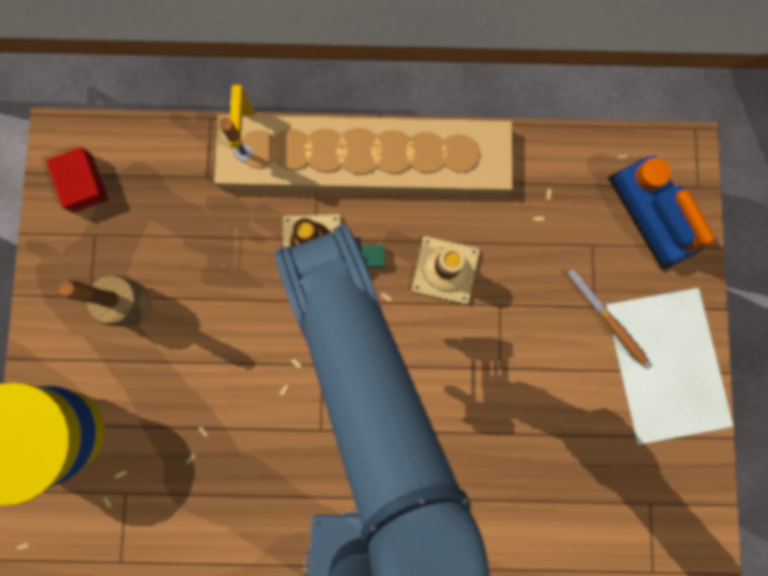

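Both stacks are upright, and their rims match the fully-home model height of 128 mm. The mallet, gouges and block look unmoved.

Run:
```python
from h import *
print(env.observe()["t"],env.observe()["force"]); print(env.sign_off())
```

```text
46.775 [-0.20951716 -0.04252811  0.11579841]
the job is handed in; nothing more can be done
None
```

Both candlesticks are dry-fitted with the woods alternating, and I handed the job in at about 47 s of the 102 s allowed. The dark foot has the pale knop and then the dark cup. The pale foot has the dark knop and then the pale cup.

**Fit:** Each piece was pressed down until the upward reaction reached about 7–15 N. Each one stopped within 0.2 mm of its calculated fully-home height.

**Last checks:** In the final scene picture both stacks are upright and their top rims match the model at 128 mm. The gripper is open and clear. The gouges, mallet and green block look unmoved, judged by eye from the pictures. The arm hid the red gouge and part of the dark stack in the last top view, so for those I relied on the scene picture.

**Two things disagreed along the way:**
- **Finger tips:** They sit about 34 mm higher than the reported TCP, so the first attempt on the dark knop closed in the air above it without moving it. I found the offset by touching the bench lightly, at about 10 N, and used it from then on.
- **Pale foot:** My first measurement was about 6 mm off because the arm was still settling when the picture was taken. I measured it again before placing the knop.

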